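# Unstack the polished mounts into their storage dishes

## Robot

A 6-joint arm with a two-finger parallel gripper is mounted at the origin on the work surface. World frame = base frame: x ahead of the robot, y to its left, z up, the work surface at z = 0. Lengths are in m, angles in rad, forces in N, time in s.
With the tool pointing down it reaches from about 0.425 to 0.95 m from the base axis. Payload 3.5 kg.
Tool frame: the origin (TCP) lies between the finger pads; the fingertips stand bot.tcp_to_tips ahead of it and the grasp point (between the pads) lies 11 mm behind it (bot.tcp_to_tips is the distance from the TCP to the fingertips, in m); z points along the fingers, y is the direction in which the jaws open and shut (so a half turn about z gives the same grasp; the last joint's range is limited). The gripper opens to 85 mm and grips with 20 to 120 N. Pads are 22 mm wide; open, the fingers measure 114 mm over their backs; the gripper's body (76 mm by 85 mm) begins 54 mm behind the grasp point. The pads swing forward as they close: fully open they stand 13 mm farther back than shut.
Start: joints at [1.174, 0.286, 1.577, -0, 1.279, -0.15], TCP at [0.165, 0.655, 0.239] pointing down, gripper open.
Joint ranges: [-2.77, 2.77], [-0.9, 2.22], [0.21, 2.48], [-1.53, 4.67], [0.24, 2.81], [-2.84, 2.84]. Speed limits (rad/s): [2.79, 2.79, 3.14, 3.14, 3.14, 3.14].

## Interface

Orientations are given as a rotation vector (axis times angle).
In Python, from station import bot gives the robot as it stands. The module is installed in compiled form; this text tells all that it offers.
- The arm moves only by the tool apply_moves, never from a script. Its argument "increments" is a list that holds one entry, the list of rows, each a list of 5 numbers: the shift along the tool's x, y, z in mm, then the turn about the tool's z in degrees, then the closure, from 0 (fully open) to 1 (shut). A call has 1 to 12 rows; each row shifts and turns the pose as measured when the row begins, along the tool's axes as they then stand; what a row does not reach is not made up. A row lasts 1/10 s, in which the tool goes at most 50 mm and 8.59 degrees, less where a joint would pass 70% of its speed; a pose out of reach is approached as far as the arm can. A call with a gripper value outside its range is refused whole. The fingers move at their own pace and stop on an object; "newtons" is the grip in N (left out, the last holds). Time passes only in rows, so rows that do not move let the fingers close. It gives the time, the measured TCP pose, the force and the opening at its end, in the units of the state.
- bot.observe(): the state, without advancing time (a new reading comes with each control period).
- bot.capture(name): name is "side" or "top" or "wrist"; returns a dict with "img" (384x512x3 uint8, blue, green, red), "intrinsics" (3x3 intrinsics, pixels), "xyz" and "rotation" of the camera in the world; the wrist camera has in their place "T_tool_cam" (4x4, takes a point from camera to tool coordinates, whose origin is the TCP and whose axes are the flange's). Camera axes: x right, y down, z forward; pixel columns grow to the right and rows downward; lengths in m; the calibration is good to about 2 mm. A picture is of the moment at which its call begins: read the wrist's pose just before it. There is no depth.
- bot.hand_in(): hands the job in, once; it reports no verdict.
The state is a dict: "clock": time; "joints": joint angles; "qvel": joint speeds; "joint_efforts": joint torques, N m; "ee_pos": TCP position; "eef_rot": TCP orientation; "contact_force": force on the tool from outside, world axes, zero at the start; "wrist_torque": the same for the moment, N m; "finger_gap": finger opening in m.
Only numpy, scipy, OpenCV 4.12 (cv2) and the standard library are available. Lean on these libraries where they do the work, as an engineer would, in place of code of your own. Each camera call takes 0.05 s, during which the arm holds its last target.

## Task

The four polished resin mounts have been left in a stack on the microscope bench. Take the stack apart and stand each mount in the storage dish of its own size - the smallest mount in the smallest dish, and so on up to the largest - flat on the floor of the dish with the polished face up. Set them down gently, do not drop them, and do not knock over the little oil bottle.

Things in the scene. Friction and masses are not known exactly. Their poses are not given: they have to be found in the camera images.
- mount64_mid (a point): Largest of four loose resin mounts (solid round discs with metal samples cast into them): 64 mm diameter, 20 mm high, black resin; a steel T shows in its polished face. At the start it lies on the bench at the bottom of the stack, polished face up. The point is its centre, 10 mm above its underside; z points out of the polished face.
- mount50_mid (a point): Second largest of four loose resin mounts (solid round discs with metal samples cast into them): 50 mm diameter, 20 mm high, grey resin; a brass ring shows in its polished face. At the start it lies second from the bottom, up to about 6 mm off-centre on the one below, polished face up. The point is its centre, 10 mm above its underside; z points out of the polished face.
- mount38_mid (a point): Second smallest of four loose resin mounts (solid round discs with metal samples cast into them): 38 mm diameter, 20 mm high, black resin; a steel bar shows in its polished face. At the start it lies third from the bottom, up to about 6 mm off-centre on the one below, polished face up. The point is its centre, 10 mm above its underside; z points out of the polished face.
- mount25_mid (a point): Smallest of four loose resin mounts (solid round discs with metal samples cast into them): 25 mm diameter, 22 mm high, grey resin; a round steel rod shows in its polished face. At the start it lies on top of the stack, up to about 6 mm off-centre on the one below, polished face up. The point is its centre, 11 mm above its underside; z points out of the polished face.
- dish64: Largest of four open, round, shallow white plastic storage dishes, for the 64 mm mount: inside diameter 80 mm, outside 86 mm, floor 3 mm above the bench, rim 8 mm above the bench (so a mount standing in it sticks out above the rim, and should be held in its upper half). It is stuck down on the bench and does not move. Origin: centre of its underside, on the bench; z up.
- dish50: Second largest of four open, round, shallow white plastic storage dishes, for the 50 mm mount: inside diameter 66 mm, outside 72 mm, floor 3 mm above the bench, rim 8 mm above the bench (so a mount standing in it sticks out above the rim, and should be held in its upper half). It is stuck down on the bench and does not move. Origin: centre of its underside, on the bench; z up.
- dish38: Second smallest of four open, round, shallow white plastic storage dishes, for the 38 mm mount: inside diameter 54 mm, outside 60 mm, floor 3 mm above the bench, rim 8 mm above the bench (so a mount standing in it sticks out above the rim, and should be held in its upper half). It is stuck down on the bench and does not move. Origin: centre of its underside, on the bench; z up.
- dish25: Smallest of four open, round, shallow white plastic storage dishes, for the 25 mm mount: inside diameter 41 mm, outside 47 mm, floor 3 mm above the bench, rim 8 mm above the bench (so a mount standing in it sticks out above the rim, and should be held in its upper half). It is stuck down on the bench and does not move. Origin: centre of its underside, on the bench; z up.
- oil_bottle_mid (a point): Loose small amber glass bottle of immersion oil with black cap, 28 mm diameter, 60 mm tall, standing upright among the dishes; only to be left standing. The point is half-way up; z points up along the bottle. Other small things up to 31 mm tall (tweezers, plastic slide box, loupe, flat steel stage plate) also lie about, all more than 70 mm from the centre of any dish or of the stack.
Not all that is in view belongs to the job. What is shaped like the part that bears mount38_mid but red is not meant.

How it is judged:
At the end, for the whole second after the job is handed in: Each mount stands in the dish of its own size: its centre within 10.5 mm of the dish's axis, its height within 2 mm of resting on the dish's floor, polished face up and within 0.08 rad of level, released by the fingers and at rest; the oil bottle stands upright within 0.15 rad (horizontal distance between mount64_mid and dish64 below 0.0105 m and z of mount64_mid in the frame of dish64 between 0.011 and 0.015 m and angle between each of mount64_mid, mount50_mid, mount38_mid, mount25_mid's own z axis and vertical below 0.08 rad and linear speed of each of mount64, mount50, mount38, mount25 below 0.02 m/s and contact force between each of mount64, mount50, mount38, mount25 and the fingers below 0.1 N and horizontal distance between mount50_mid and dish50 below 0.0105 m and z of mount50_mid in the frame of dish50 between 0.011 and 0.015 m and horizontal distance between mount38_mid and dish38 below 0.0105 m and z of mount38_mid in the frame of dish38 between 0.011 and 0.015 m and horizontal distance between mount25_mid and dish25 below 0.0105 m and z of mount25_mid in the frame of dish25 between 0.012 and 0.016 m and angle between oil_bottle_mid's own z axis and vertical below 0.15 rad); the robot touches nothing.
It fails at once if the 64 mm mount is dropped or thrown (moving faster than 0.7 m/s with nothing holding it, a free fall of some 25 mm) (linear speed of mount64 above 0.7 m/s and contact force between mount64 and the fingers below 0.05 N).
It fails at once if the 50 mm mount is dropped or thrown (moving faster than 0.7 m/s with nothing holding it, a free fall of some 25 mm) (linear speed of mount50 above 0.7 m/s and contact force between mount50 and the fingers below 0.05 N).
It fails at once if the 38 mm mount is dropped or thrown (moving faster than 0.7 m/s with nothing holding it, a free fall of some 25 mm) (linear speed of mount38 above 0.7 m/s and contact force between mount38 and the fingers below 0.05 N).
It fails at once if the 25 mm mount is dropped or thrown (moving faster than 0.7 m/s with nothing holding it, a free fall of some 25 mm) (linear speed of mount25 above 0.7 m/s and contact force between mount25 and the fingers below 0.05 N).
It fails at once if the oil bottle is knocked over (leans more than 0.5 rad) (angle between oil_bottle_mid's own z axis and vertical above 0.5 rad).
It also fails if it takes over 128 s, if anything falls off the work surface, if the arm or the gripper's body presses on something with over 40 N, if the wrist force passes 120 N, or if a joint passes its speed limit or range.

## Working session

There is one attempt and no reset: what is moved stays moved. The work goes in short steps, Python scripts to look and compute and a tool call to move; the robot and the scene stay as the last step left them, time stands still between calls to the robot, and variables do not carry over. Pictures are saved under pics/ and viewed, and the job is handed in when it is done.

Besides the shell and the picture viewer there is one more tool, called after "Call:" as a command line: name --argument value ..., lists and objects as JSON in quotes. apply_moves: Moves the arm, as the interface text tells. Its arguments: {"type":"object","properties":{"increments":{"type":"array"},"newtons":{"type":"number"}},"required":["increments"]}

```bash
mkdir -p pics
python3 - <<'E'
from station import bot
import cv2,numpy as np,pickle
print(bot.observe(),bot.tcp_to_tips)
d={}
for n in("side","top","wrist"):
    s=bot.observe();c=bot.capture(n);c['state']=s;d[n]=c;cv2.imwrite(f"pics/{n}0.png",c["img"])
    print({k:v for k,v in c.items() if k not in("img","state")})
pickle.dump(d,open("c0.pkl","wb"))
E
```

```text
{'clock': 0.0, 'joints': array([ 1.17400063e+00,  2.87197960e-01,  1.57817344e+00, -2.23201365e-05,
        1.27858908e+00, -1.49995981e-01]), 'qvel': array([ 0.00073757,  0.00092608, -0.00035855,  0.00068189, -0.00078295,
       -0.00082849]), 'joint_efforts': array([-1.39584608e-03, -4.05991137e+01, -2.92626286e+01, -2.28182294e-04,
        5.91404605e-03,  2.35472207e-06]), 'ee_pos': array([0.1646293 , 0.65396121, 0.23792754]), 'eef_rot': array([-0.38660248, -3.11708882,  0.0035896 ]), 'contact_force': array([-0.07036068,  0.2297749 ,  0.00437883]), 'wrist_torque': array([0.01397076, 0.03973764, 0.04952086]), 'finger_gap': 0.08512902977636067} 0.008
{'intrinsics': array([[366.52675299,   0.        , 257.22610223],
       [  0.        , 366.52675299, 194.336172  ],
       [  0.        ,   0.        ,   1.        ]]), 'xyz': array([0.23200512, 0.54921129, 0.58192668]), 'rotation': array([-0.75304457,  2.57095349, -1.18087753])}
{'intrinsics': array([[352.63453401,   0.        , 256.11396989],
       [  0.        , 352.63453401, 194.1270441 ],
       [  0.        ,   0.        ,   1.        ]]), 'xyz': array([0.31729654, 0.03678598, 1.05537483]), 'rotation': array([-2.16511267,  2.03535733, -0.23519203])}
{'intrinsics': array([[291.5593267 ,   0.        , 254.48528493],
       [  0.        , 291.5593267 , 187.01839642],
       [  0.        ,   0.        ,   1.        ]]), 'T_tool_cam': array([[ 3.18253041e-05, -9.63796497e-01, -2.66638916e-01,
         6.67039538e-02],
       [ 9.99999601e-01,  2.68830790e-04, -8.52362008e-04,
        -1.97812570e-04],
       [ 8.93184268e-04, -2.66638782e-01,  9.63796121e-01,
        -1.35876635e-01],
       [ 0.00000000e+00,  0.00000000e+00,  0.00000000e+00,
         1.00000000e+00]])}
```

View pics/side0.png

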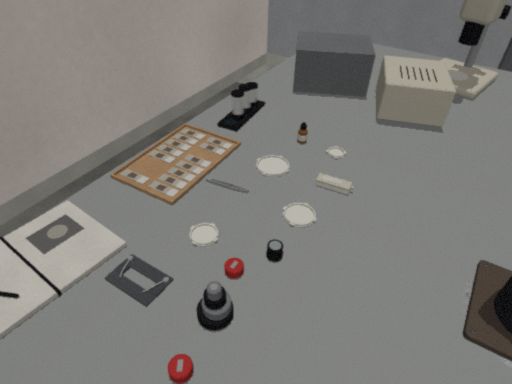

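View pics/top0.png

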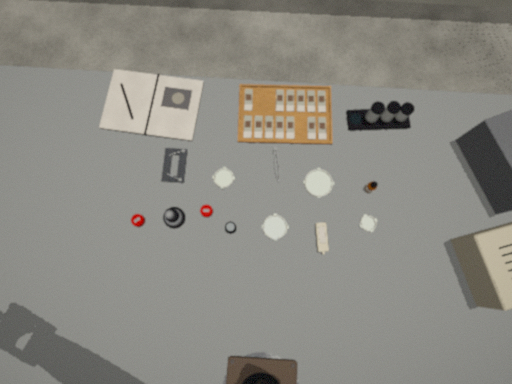

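View pics/wrist0.png

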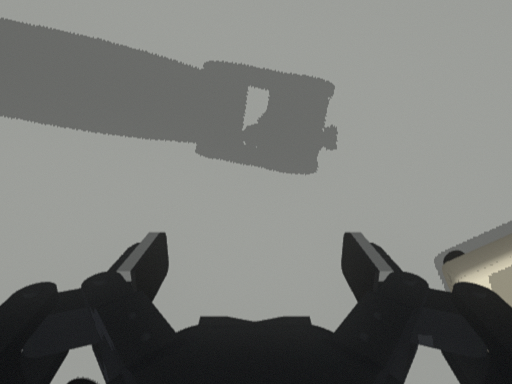

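```bash
cat > h.py <<'E'
import cv2,numpy as np,pickle
from scipy.spatial.transform import Rotation as R
def cam(c):
    if 'xyz' in c: return c['intrinsics'],R.from_rotvec(c['rotation']).as_matrix(),c['xyz']
    s=c['state'];A=np.eye(4);A[:3,:3]=R.from_rotvec(s['eef_rot']).as_matrix();A[:3,3]=s['ee_pos']
    T=A@c['T_tool_cam'];return c['intrinsics'],T[:3,:3],T[:3,3]
def px2w(c,uv,z):
    K,M,t=cam(c);r=M@np.linalg.inv(K)@np.array([uv[0],uv[1],1.]);return t+r*(z-t[2])/r[2]
def w2px(c,p):
    K,M,t=cam(c);q=K@(M.T@(np.asarray(p)-t));return q[:2]/q[2]
def rect(c,x0,x1,y0,y1,z,s=2000):
    """orthorectify plane z; image col = (y1-y)*s (right=-y), row=(x1-x)*s"""
    W,H=int((y1-y0)*s),int((x1-x0)*s)
    w=np.float32([w2px(c,(x,y,z)) for x,y in((x1,y1),(x1,y0),(x0,y0),(x0,y1))])
    P=cv2.getPerspectiveTransform(np.float32([(0,0),(W,0),(W,H),(0,H)]),w)
    return cv2.warpPerspective(c['img'],P,(W,H),flags=cv2.INTER_CUBIC|cv2.WARP_INVERSE_MAP)
def snap(n,f):
    from station import bot
    s=bot.observe();c=bot.capture(n);c['state']=s;pickle.dump(c,open(f+'.pkl','wb'));cv2.imwrite(f'pics/{f}.png',c['img']);return c
E
python3 - <<'E'
from h import *
d=pickle.load(open('c0.pkl','rb'))
for uv in((224,178),(319,182),(275,227),(369,223),(174,217),(372,187),(231,228),(207,211),(138,220),(321,237)):print('top',uv,px2w(d['top'],uv,.008))
for uv in((204,234),(273,166),(299,215),(336,153),(303,141),(234,268),(215,312),(275,250)):print('side',uv,px2w(d['side'],uv,.008))
for n in('top','side'):print(w2px(d[n],(0,0,0)),cam(d[n])[1][:,2])
E
```

```text
top (224, 178) [0.60173045 0.14841178 0.008     ]
top (319, 182) [ 0.60726116 -0.14395406  0.008     ]
top (275, 227) [ 0.46011466 -0.01577032  0.008     ]
top (369, 223) [ 0.48954598 -0.29628543  0.008     ]
top (174, 217) [0.47147642 0.28813474 0.008     ]
top (372, 187) [ 0.60155222 -0.30661852  0.008     ]
top (231, 228) [0.44901569 0.1150079  0.008     ]
top (207, 211) [0.49580347 0.19109827 0.008     ]
top (138, 220) [0.45578337 0.39450079 0.008     ]
top (321, 237) [ 0.43878478 -0.15349742  0.008     ]
side (204, 234) [0.60073196 0.15426841 0.008     ]
side (273, 166) [ 0.60061585 -0.13499682  0.008     ]
side (299, 215) [ 0.45855724 -0.00785486  0.008     ]
side (336, 153) [ 0.48568815 -0.28360828  0.008     ]
side (303, 141) [ 0.58941888 -0.28722869  0.008     ]
side (234, 268) [0.49653858 0.19286135 0.008     ]
side (215, 312) [0.46996274 0.28863128 0.008     ]
side (275, 250) [0.45259728 0.11024108 0.008     ]
[260.68831641 395.3985091 ] [ 0.22313261  0.00916937 -0.97474497]
[528.61179752 320.64034693] [ 0.39154256 -0.64572846 -0.65553733]
```

Run:
```python
from h import *
d=pickle.load(open('c0.pkl','rb'))
L=[]
for n in('top','side'):
    row=[]
    for cx,cy in((.60,.15),(.605,-.14),(.459,-.012),(.487,-.29)):
        im=rect(d[n],cx-.06,cx+.06,cy-.06,cy+.06,.008,1600)
        for k in range(0,192,32): im[k,:]=im[k,:]//2;im[:,k]=im[:,k]//2
        row.append(im)
    L.append(np.hstack(row))
cv2.imwrite('pics/r0.png',np.vstack(L))
a=d['side']['img'][240:384,130:300];cv2.imwrite('pics/stk.png',cv2.resize(a,None,fx=4,fy=4,interpolation=cv2.INTER_CUBIC))
```

```text
Traceback (most recent call last):
ValueError: all the input array dimensions except for the concatenation axis must match exactly, but along dimension 0, the array at index 0 has size 191 and the array at index 1 has size 192
```

```bash
sed -i 's/int((y1-y0)\*s),int((x1-x0)\*s)/round((y1-y0)*s),round((x1-x0)*s)/' h.py
python3 - <<'E'
from h import *
d=pickle.load(open('c0.pkl','rb'))
L=[]
for n in('top','side'):
    row=[]
    for cx,cy in((.60,.15),(.605,-.14),(.459,-.012),(.487,-.29)):
        im=rect(d[n],cx-.06,cx+.06,cy-.06,cy+.06,.008,1600)
        for k in range(0,192,32): im[k,:]=im[k,:]//2;im[:,k]=im[:,k]//2
        row.append(im)
    L.append(np.hstack(row))
cv2.imwrite('pics/r0.png',np.vstack(L))
a=d['side']['img'][240:384,130:300];cv2.imwrite('pics/stk.png',cv2.resize(a,None,fx=4,fy=4,interpolation=cv2.INTER_CUBIC))
E
```

```text
(no output)
```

View pics/r0.png

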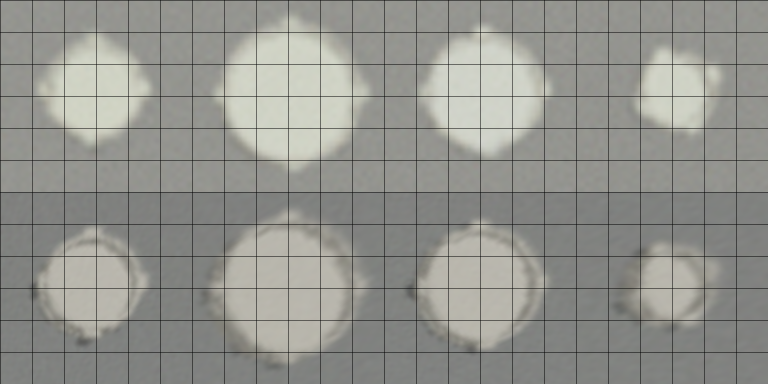

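View pics/stk.png

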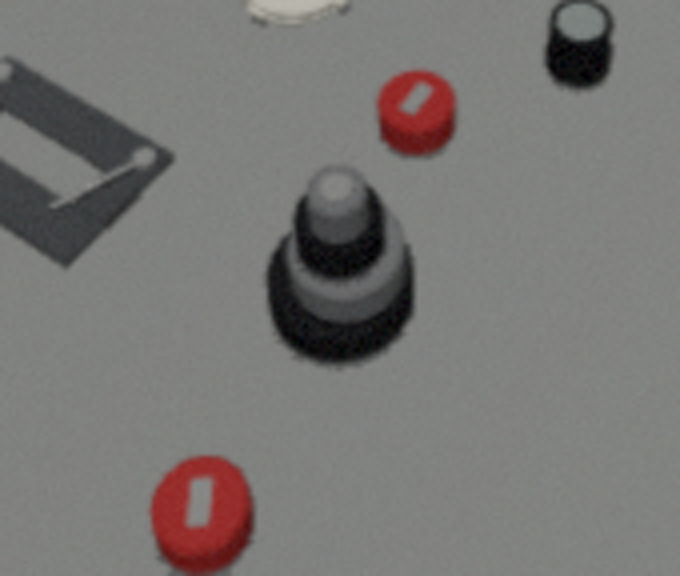

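```bash
cat >> h.py <<'E'
def go(x,y,z):
    from station import bot
    s=bot.observe();M=R.from_rotvec(s['eef_rot']).as_matrix()
    d=M.T@(np.array([x,y,z])-s['ee_pos'])*1000
    print('pos',s['ee_pos'].round(4),'tool d mm',d.round(1),'tooly',M[:,1].round(3),'toolz',M[:,2].round(4),'F',s['contact_force'].round(1),'gap',round(s['finger_gap'],4),'t',round(s['clock'],2))
    return d
E
python3 -c "
from h import *
go(.465,.287,.22)"
```

```text
pos [0.1647 0.6541 0.2382] tool d mm [-380.9 -282.6   18.6] tooly [ 0.244  0.97  -0.002] toolz [-7.0e-04 -1.7e-03 -1.0e+00] F [ 0.5 -0.3 -0.6] gap 0.0854 t 0.15
```

Call:
apply_moves --increments '[[[-32,-24,1,0,0],[-32,-24,1,0,0],[-32,-24,1,0,0],[-32,-24,2,0,0],[-32,-24,2,0,0],[-32,-24,2,0,0],[-32,-24,2,0,0],[-32,-24,2,0,0],[-32,-24,2,0,0],[-32,-24,2,0,0],[-32,-24,2,0,0],[0,0,0,0,0]]]' --newtons 40

```text
clock: 1.35
ee_pos: [0.449, 0.2988, 0.2141]
eef_rot: [-0.379, -3.115, 0.009]
contact_force: [-1.3, 0.8, -0.0]
finger_gap: 0.0852
```

```bash
python3 -c "
from h import *
go(.465,.287,.20)"
```

```text
pos [0.449  0.2988 0.2141] tool d mm [-18.4  -7.6  14.1] tooly [ 0.239  0.971 -0.006] toolz [-0.004  -0.0054 -1.    ] F [-1.3  0.8 -0. ] gap 0.0852 t 1.35
```

Call:
apply_moves --increments '[[[-18,-8,14,0,0],[0,0,0,0,0],[0,0,0,0,0]]]'

```text
clock: 1.65
ee_pos: [0.4645, 0.2863, 0.1997]
eef_rot: [-0.383, -3.113, 0.008]
contact_force: [0.4, 0.3, 0.1]
finger_gap: 0.085
```

```bash
python3 -c "
from h import *
go(.465,.287,.20)
c=snap('wrist','w1')
im=np.vstack([np.hstack([rect(c,.41,.53,.225,.345,z,2500)]) for z in(.082,)])
cv2.imwrite('pics/w1r.png',im)
"
```

```text
pos [0.4645 0.2863 0.1997] tool d mm [-0.3  0.8 -0.3] tooly [ 0.242  0.97  -0.006] toolz [-0.0055 -0.0044 -1.    ] F [0.4 0.3 0.1] gap 0.085 t 1.65
```

View pics/w1.png

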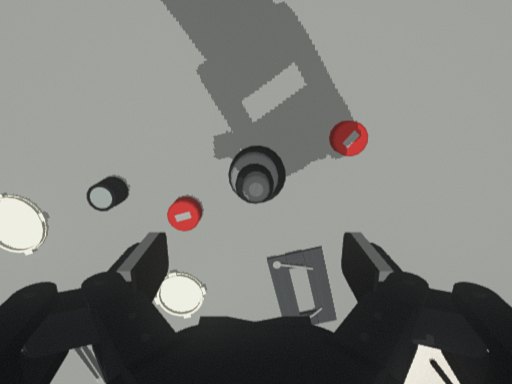

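```bash
python3 -c "
from h import *
c=pickle.load(open('w1.pkl','rb'))
a=c['img'][135:215,215:300];cv2.imwrite('pics/w1z.png',cv2.resize(a,None,fx=7,fy=7,interpolation=cv2.INTER_CUBIC))
"
```

```text
(no output)
```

View pics/w1z.png

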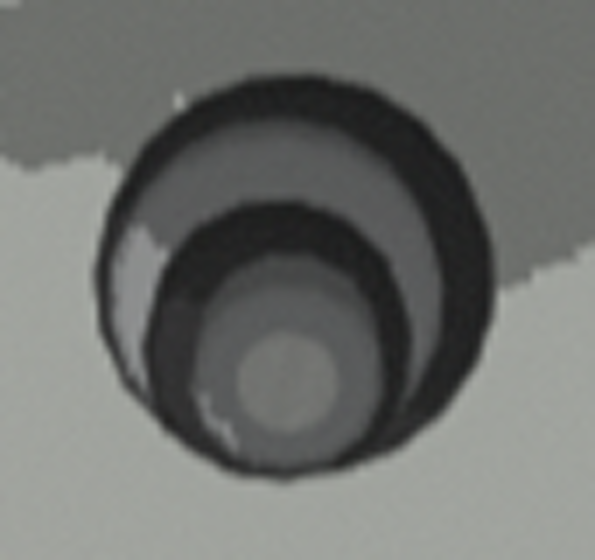

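```bash
python3 -c "
from h import *
c=pickle.load(open('w1.pkl','rb'))
P=lambda u,v:(215+(u+.5)/7-.5,135+(v+.5)/7-.5)
p=px2w(c,P(289,382),.082);print(p)
ov=cv2.resize(c['img'][135:215,215:300],None,fx=7,fy=7,interpolation=cv2.INTER_CUBIC)
def circ(x,y,z,r,col):
    q=[]
    for t in np.linspace(0,2*np.pi,60):
        u=w2px(c,(x+r*np.cos(t),y+r*np.sin(t),z));q.append(((u-(215,135)+.5)*7-.5))
    cv2.polylines(ov,[np.int32(q)],True,col,1)
circ(p[0],p[1],.082,.0125,(0,255,0))
# guess for others by horizontal centre/top edge fit
for nm,z,r,cols,vtop,col in(('38',.06,.019,(147,410),200,(255,0,0)),('50',.04,.025,(110,443),118,(0,0,255)),('64',.02,.032,(97,493),75,(0,255,255))):
    from scipy.optimize import least_squares
    def f(a):
        q=np.array([(w2px(c,(a[0]+r*np.cos(t),a[1]+r*np.sin(t),z))-(215,135)+.5)*7-.5 for t in np.linspace(0,2*np.pi,180)])
        return [q[:,0].min()+q[:,0].max()-sum(cols),(q[:,1].min()-vtop)]
    a=least_squares(f,p[:2]).x;print(nm,a);circ(a[0],a[1],z,r,col)
cv2.imwrite('pics/w1o.png',ov)
go(p[0],p[1],.2)
"
```

```text
[0.46930075 0.28522508 0.082     ]
38 [0.46821868 0.28393311]
50 [0.46581578 0.28407974]
64 [0.46963074 0.28597723]
pos [0.4642 0.2863 0.1994] tool d mm [-5.2  0.2 -0.6] tooly [ 0.242  0.97  -0.006] toolz [-0.0059 -0.0048 -1.    ] F [1.2 0.  0.4] gap 0.0854 t 1.7
```

View pics/w1o.png

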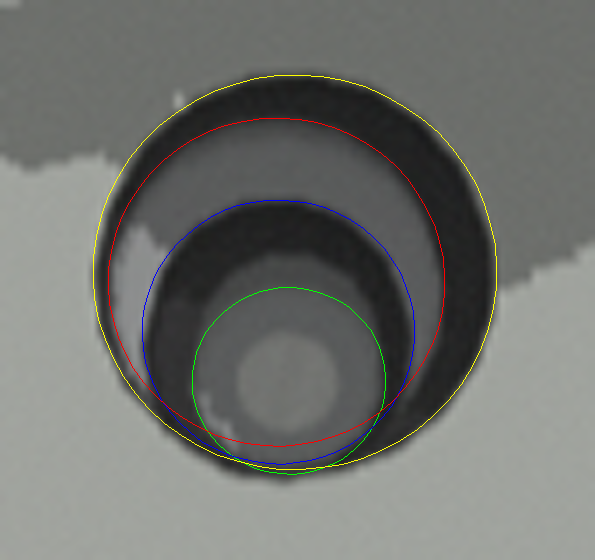

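Call:
apply_moves --increments '[[[-5,0,30,0,0.2],[0,0,30,0,0.3],[0,0,30,0,0.3],[0,0,20,0,0.4],[0,0,0,0,0.4]]]'

```text
clock: 2.2
ee_pos: [0.4674, 0.291, 0.0909]
eef_rot: [0.371, 3.118, -0.0]
contact_force: [-0.8, 0.2, 0.5]
finger_gap: 0.0516
```

```bash
python3 -c "
from h import *
go(.4693,.2852,.078)
c=snap('wrist','w2');c=snap('side','s2')
a=c['img'][240:384,130:300];cv2.imwrite('pics/s2z.png',cv2.resize(a,None,fx=4,fy=4,interpolation=cv2.INTER_CUBIC))
"
```

```text
pos [0.4674 0.291  0.0909] tool d mm [-3.2 -5.2 12.9] tooly [0.235 0.972 0.   ] toolz [ 1.2e-03 -3.0e-04 -1.0e+00] F [-0.8  0.2  0.5] gap 0.0516 t 2.2
```

View pics/w2.png

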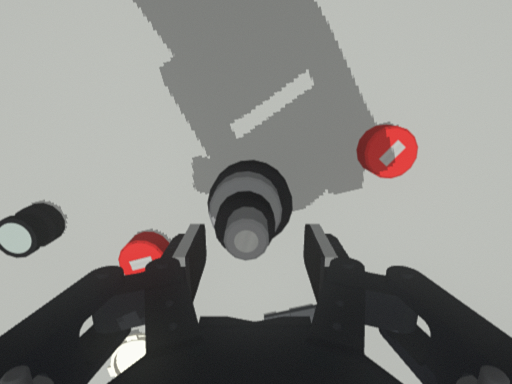

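View pics/s2z.png

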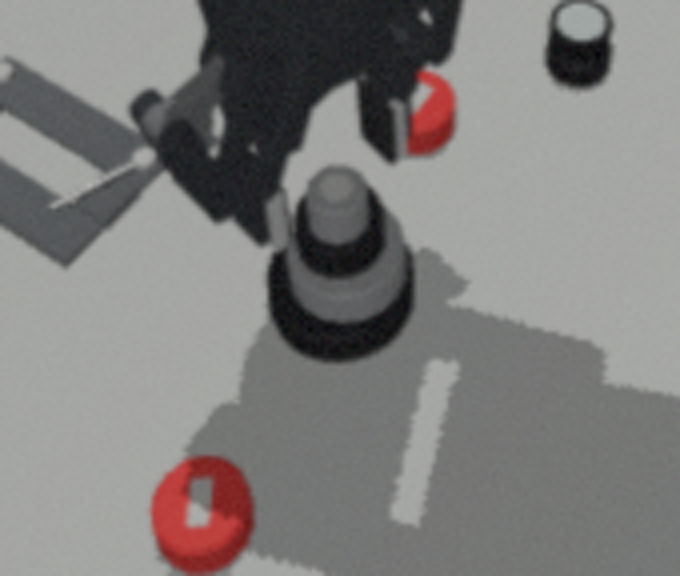

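```bash
python3 -c "
from h import *
c=pickle.load(open('w2.pkl','rb'))
a=c['img'][180:270,190:310];cv2.imwrite('pics/w2z.png',cv2.resize(a,None,fx=6,fy=6,interpolation=cv2.INTER_CUBIC))
print(px2w(c,(246.2,240),.082))
c=pickle.load(open('s2.pkl','rb'));print(px2w(c,(130+338/4,240+187/4),.082))
"
```

```text
[0.46931627 0.28557444 0.082     ]
[0.46732621 0.28651005 0.082     ]
```

View pics/w2z.png

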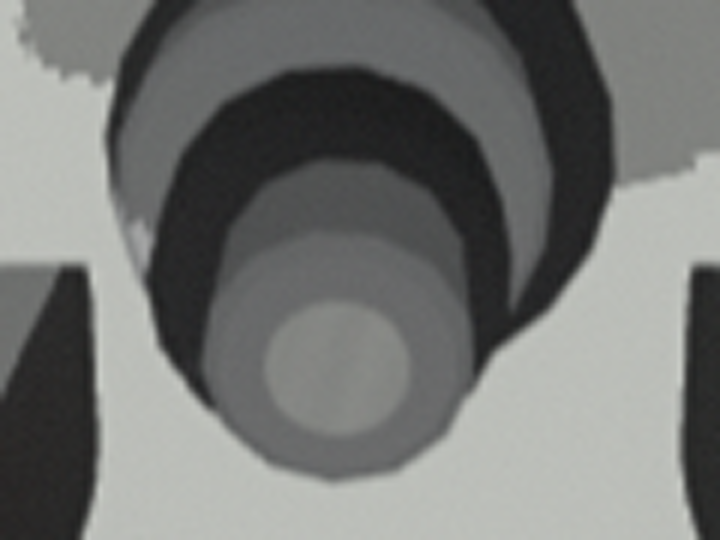

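Call:
apply_moves --increments '[[[-2,-5,6,0,0.4],[0,0,6,0,0.4],[0,0,0,0,0.4]]]'

```text
clock: 2.6
ee_pos: [0.4728, 0.2878, 0.0858]
eef_rot: [0.367, 3.106, 0.01]
contact_force: [0.3, -0.1, 0.0]
finger_gap: 0.0513
```

```bash
python3 -c "
from h import *
go(.469,.2856,.078)"
```

```text
pos [0.4728 0.2878 0.0858] tool d mm [ 3.3 -3.1  7.8] tooly [0.233 0.972 0.008] toolz [ 0.0141  0.0047 -0.9999] F [ 0.3 -0.1  0. ] gap 0.0513 t 2.6
```

Call:
apply_moves --increments '[[[3,-3,8,0,0.4]]]'

```text
clock: 2.7
ee_pos: [0.471, 0.2861, 0.0795]
eef_rot: [0.367, 3.102, 0.013]
contact_force: [-0.0, -0.1, 0.9]
finger_gap: 0.0514
```

```bash
python3 -c "
from h import *
go(.469,.2856,.078)"
```

```text
pos [0.471  0.2861 0.0795] tool d mm [ 1.9 -1.   1.5] tooly [0.233 0.972 0.011] toolz [ 0.0185  0.0064 -0.9998] F [-0.  -0.1  0.9] gap 0.0514 t 2.7
```

Call:
apply_moves --increments '[[[2,-1,1,0,0.5],[0,0,0,0,0.6],[0,0,0,0,0.7],[0,0,0,0,0.8],[0,0,0,0,1],[0,0,0,0,1],[0,0,0,0,1]]]'

```text
clock: 3.4
ee_pos: [0.4676, 0.285, 0.0774]
eef_rot: [0.368, 3.104, 0.012]
contact_force: [-0.1, 0.5, 0.1]
finger_gap: 0.0229
```

```bash
python3 -c "
from h import *
go(.469,.2856,.078)
c=snap('side','s3')
a=c['img'][240:384,130:300];cv2.imwrite('pics/s3z.png',cv2.resize(a,None,fx=4,fy=4,interpolation=cv2.INTER_CUBIC))"
```

```text
pos [0.4676 0.285  0.0774] tool d mm [-1.2  1.  -0.6] tooly [0.234 0.972 0.009] toolz [ 0.0166  0.0057 -0.9998] F [-0.1  0.5  0.1] gap 0.0229 t 3.4
```

View pics/s3z.png

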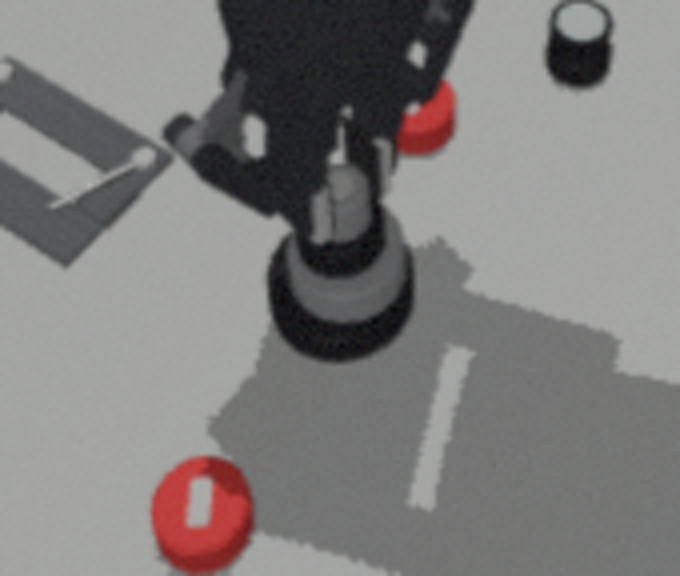

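Call:
apply_moves --increments '[[[0,0,-6,0,1],[0,0,-15,0,1],[0,0,-20,0,1],[0,0,-20,0,1],[0,0,0,0,1]]]'

```text
clock: 3.95
ee_pos: [0.4668, 0.2847, 0.1435]
eef_rot: [0.368, 3.103, 0.012]
contact_force: [0.8, 0.7, 0.6]
finger_gap: 0.0229
```

```bash
python3 -c "
from h import *
go(.4895,-.292,.14)
c=snap('side','s4')
a=c['img'][220:364,130:300];cv2.imwrite('pics/s4z.png',cv2.resize(a,None,fx=4,fy=4,interpolation=cv2.INTER_CUBIC))
c=snap('wrist','w4')
"
```

```text
pos [0.4668 0.2847 0.1435] tool d mm [-1.569e+02 -5.555e+02  4.000e-01] tooly [0.234 0.972 0.01 ] toolz [ 0.0172  0.006  -0.9998] F [0.8 0.7 0.6] gap 0.0229 t 3.95
```

View pics/s4z.png

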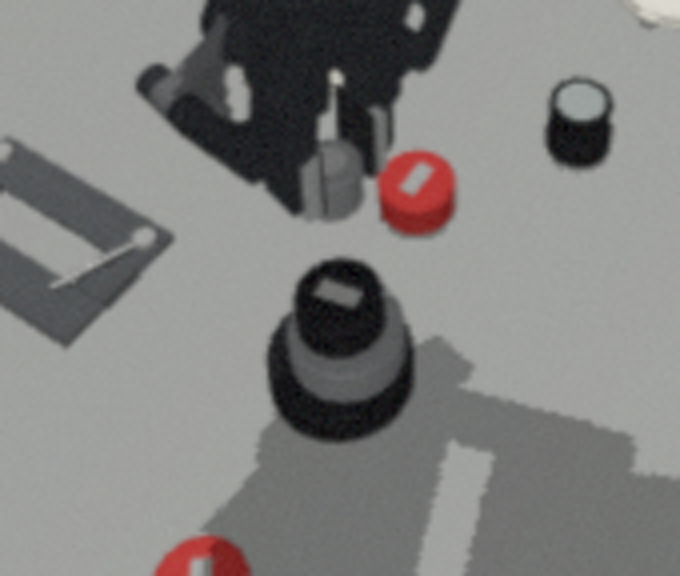

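View pics/w4.png

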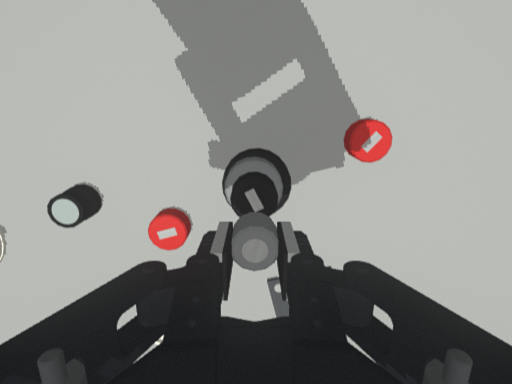

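Call:
apply_moves --increments '[[[-6,-22,0,0,1],[-12,-42,0,0,1],[-13,-46,0,0,1],[-13,-46,0,0,1],[-13,-46,0,0,1],[-13,-46,0,0,1],[-13,-46,0,0,1],[-13,-46,0,0,1],[-13,-46,0,0,1],[-13,-46,0,0,1],[-13,-46,0,0,1],[-12,-40,0,0,1]]]'

```text
clock: 5.25
ee_pos: [0.4802, -0.2673, 0.1241]
eef_rot: [-0.354, -3.115, -0.016]
contact_force: [0.9, -0.3, -0.4]
finger_gap: 0.0233
```

```bash
python3 -c "
from h import *
go(.4895,-.292,.14)"
```

```text
pos [ 0.4802 -0.2673  0.1241] tool d mm [-14.5 -21.8 -16.2] tooly [0.224 0.974 0.009] toolz [-0.0057  0.011  -0.9999] F [ 0.9 -0.3 -0.4] gap 0.0233 t 5.25
```

Call:
apply_moves --increments '[[[-14,-20,0,0,1],[0,0,0,0,1],[0,0,0,0,1]]]'

```text
clock: 5.55
ee_pos: [0.4869, -0.2953, 0.1199]
eef_rot: [-0.366, -3.108, -0.02]
contact_force: [-1.2, 0.4, -0.9]
finger_gap: 0.0229
```

```bash
python3 -c "
from h import *
go(.4895,-.292,.10)
c=snap('wrist','w5')
a=c['img'][130:330,130:380];cv2.imwrite('pics/w5z.png',cv2.resize(a,None,fx=3,fy=3,interpolation=cv2.INTER_CUBIC))
"
```

```text
pos [ 0.4869 -0.2953  0.1199] tool d mm [-2.   3.6 19.9] tooly [0.232 0.973 0.011] toolz [-0.0102  0.0142 -0.9998] F [-1.2  0.4 -0.9] gap 0.0229 t 5.55
```

View pics/w5.png

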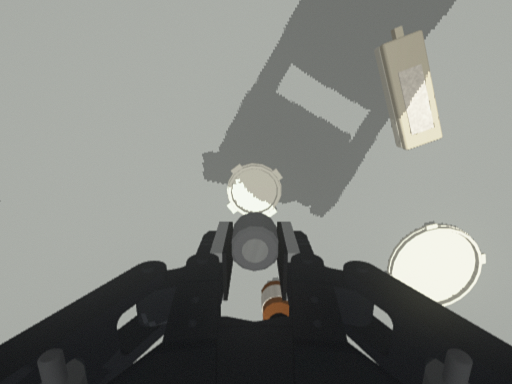

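View pics/w5z.png

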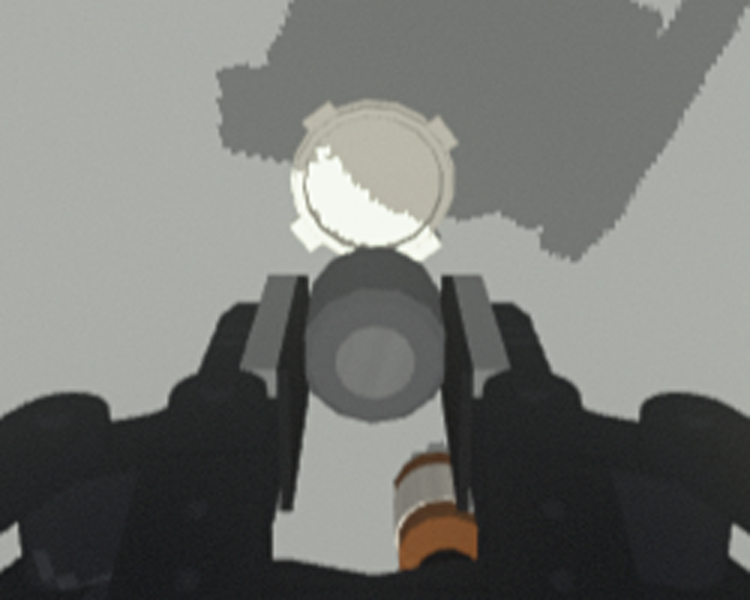

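```bash
python3 -c "
from h import *
c=pickle.load(open('w5.pkl','rb'))
D=px2w(c,(254.2,188.2),.008);m=px2w(c,(254.9,250.6),c['state']['ee_pos'][2]+.0046)
print(D,m,px2w(c,(275,320),.06))
p=c['state']['ee_pos']
go(D[0]+p[0]-m[0],D[1]+p[1]-m[1],.0225)
M=R.from_rotvec(c['state']['eef_rot']).as_matrix();print(M)
"
```

```text
[ 0.48843314 -0.29504146  0.008     ] [ 0.48926338 -0.29603427  0.1244543 ] [ 0.58386239 -0.3014026   0.06      ]
pos [ 0.4869 -0.295   0.1199] tool d mm [-0.3 -0.6 97.4] tooly [0.231 0.973 0.011] toolz [-0.0102  0.0139 -0.9999] F [ 0.4 -0.1 -0.2] gap 0.0227 t 5.6
[[-0.97262424  0.23215737 -0.01024959]
 [ 0.23200397  0.97261052  0.0142455 ]
 [ 0.01327606  0.01147757 -0.99984599]]
```

Call:
apply_moves --increments '[[[0,0,25,0,1],[0,0,30,0,1],[0,0,25,0,1],[0,0,0,0,1]]]'

```text
clock: 6.0
ee_pos: [0.4858, -0.2878, 0.0378]
eef_rot: [-0.355, -3.109, -0.022]
contact_force: [-1.6, 0.5, -1.2]
finger_gap: 0.0233
```

```bash
python3 -c "
from h import *
go(.487,-.2935,.0215)"
```

```text
pos [ 0.4858 -0.2878  0.0378] tool d mm [-2.6 -5.5 16.2] tooly [0.226 0.974 0.012] toolz [-0.0108  0.0151 -0.9998] F [-1.6  0.5 -1.2] gap 0.0233 t 6.0
```

Call:
apply_moves --increments '[[[-3,-5,6,0,1],[0,0,0,0,1]]]'

```text
clock: 6.2
ee_pos: [0.488, -0.2917, 0.0323]
eef_rot: [-0.351, -3.109, -0.022]
contact_force: [0.2, 0.7, -1.2]
finger_gap: 0.023
```

```bash
python3 -c "
from h import *
go(.487,-.2935,.0215)"
```

```text
pos [ 0.488  -0.2917  0.0323] tool d mm [ 0.5 -2.1 10.8] tooly [0.223 0.975 0.012] toolz [-0.0108  0.0153 -0.9998] F [ 0.2  0.7 -1.2] gap 0.023 t 6.2
```

Call:
apply_moves --increments '[[[0,-2,7,0,1],[0,0,3,0,1],[0,0,0,0,1]]]'

```text
clock: 6.5
ee_pos: [0.4894, -0.2948, 0.0247]
eef_rot: [-0.35, -3.114, -0.017]
contact_force: [0.7, 0.0, -1.1]
finger_gap: 0.0227
```

```bash
python3 -c "
from h import *
go(.487,-.2935,.0215)
c=snap('wrist','w6')
a=c['img'][130:330,130:380];cv2.imwrite('pics/w6z.png',cv2.resize(a,None,fx=3,fy=3,interpolation=cv2.INTER_CUBIC))
"
```

```text
pos [ 0.4894 -0.2948  0.0247] tool d mm [2.6 0.7 3.2] tooly [0.222 0.975 0.01 ] toolz [-0.0066  0.0115 -0.9999] F [ 0.7  0.  -1.1] gap 0.0227 t 6.5
```

View pics/w6z.png

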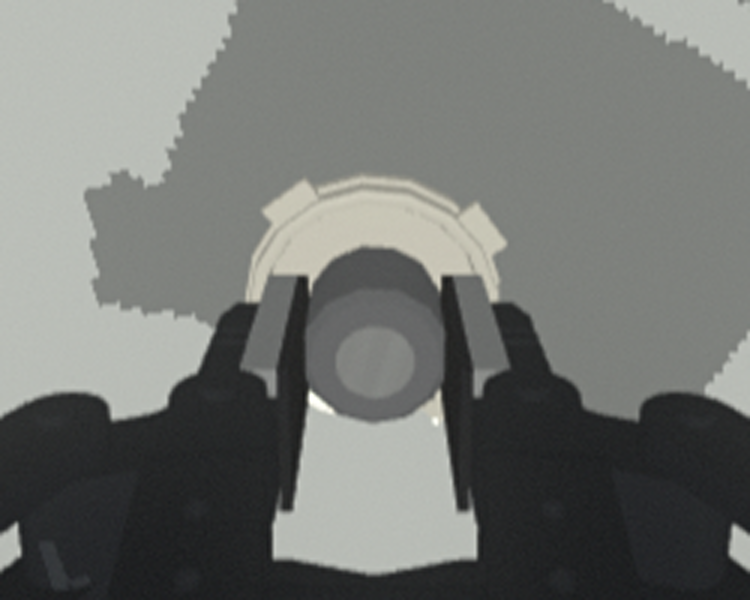

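```bash
cat >> h.py <<'E'
def overlay(c,circs,box,f,out):
    u0,u1,v0,v1=box
    ov=cv2.resize(c['img'][v0:v1,u0:u1],None,fx=f,fy=f,interpolation=cv2.INTER_CUBIC)
    cols=[(0,255,0),(0,0,255),(255,0,0),(0,255,255),(255,0,255)]
    for i,(x,y,z,r) in enumerate(circs):
        q=[(w2px(c,(x+r*np.cos(t),y+r*np.sin(t),z))-(u0,v0)+.5)*f-.5 for t in np.linspace(0,2*np.pi,90)]
        cv2.polylines(ov,[np.int32(q)],True,cols[i%5],1)
    cv2.imwrite('pics/'+out+'.png',ov)
E
python3 -c "
from h import *
c=pickle.load(open('w6.pkl','rb'))
p=c['state']['ee_pos'];m=px2w(c,(254.9,250.6),p[2]+.0046);print(m)
overlay(c,[(.489,-.294,.008,.0235),(m[0],m[1],p[2]+.0046,.0125),(m[0],m[1],p[2]-.0174,.0125)],(130,380,130,330),3,'w6o')
"
```

```text
[ 0.49171306 -0.29549256  0.02931856]
```

View pics/w6o.png

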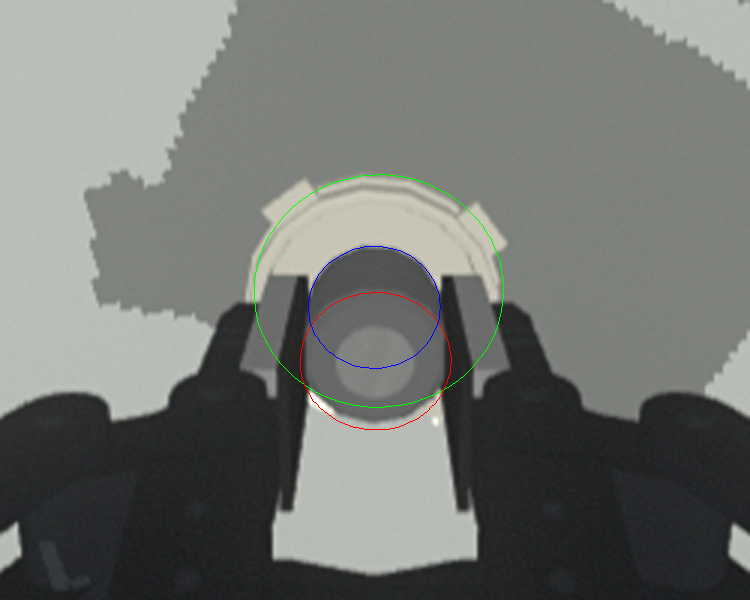

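Call:
apply_moves --increments '[[[3,0,3,0,1],[0,0,2,0,1],[0,0,0,0,1]]]'

```text
clock: 6.85
ee_pos: [0.4867, -0.2947, 0.0206]
eef_rot: [-0.351, -3.116, -0.015]
contact_force: [0.0, 0.2, 0.8]
finger_gap: 0.0231
```

```bash
python3 -c "
from h import *
go(.487,-.2935,.021)"
```

```text
pos [ 0.4867 -0.2947  0.0206] tool d mm [ 0.   1.3 -0.4] tooly [0.223 0.975 0.009] toolz [-0.005   0.0103 -0.9999] F [0.  0.2 0.8] gap 0.0231 t 6.85
```

Call:
apply_moves --increments '[[[0,0,0,0,0.7],[0,0,0,0,0.5],[0,0,0,0,0.4],[0,0,-15,0,0.3],[0,0,-30,0,0.3],[0,0,-35,0,0],[0,0,0,0,0]]]'

```text
clock: 7.55
ee_pos: [0.4872, -0.2957, 0.1053]
eef_rot: [-0.351, -3.115, -0.016]
contact_force: [-0.2, -0.1, 0.6]
finger_gap: 0.085
```

```bash
python3 -c "
from h import *
go(.468,.284,.15)
c=snap('wrist','w7')
"
```

```text
pos [ 0.4872 -0.2957  0.1053] tool d mm [148.1 561.2 -38.4] tooly [0.223 0.975 0.009] toolz [-0.0054  0.0106 -0.9999] F [-0.2 -0.1  0.6] gap 0.085 t 7.55
```

View pics/w7.png

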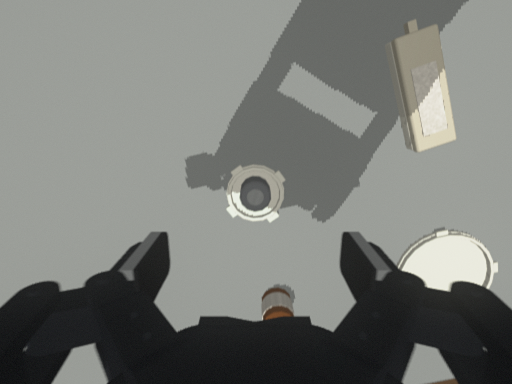

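Call:
apply_moves --increments '[[[5,20,-40,0,0],[12,42,-35,0,0],[12,47,0,0,0],[12,47,0,0,0],[12,47,0,0,0],[12,47,0,0,0],[12,47,0,0,0],[12,47,0,0,0],[12,47,0,0,0],[12,47,0,0,0],[12,47,0,0,0],[12,42,0,0,0]]]'

```text
clock: 8.8
ee_pos: [0.467, 0.2587, 0.1819]
eef_rot: [-0.369, -3.101, -0.022]
contact_force: [1.3, -0.1, 0.4]
finger_gap: 0.0854
```

```bash
python3 -c "
from h import *
go(.463,.284,.16)"
```

```text
pos [0.467  0.2587 0.1819] tool d mm [ 9.4 23.4 22.4] tooly [0.235 0.972 0.012] toolz [-0.0169  0.0163 -0.9997] F [ 1.3 -0.1  0.4] gap 0.0854 t 8.8
```

Call:
apply_moves --increments '[[[9,23,15,0,0],[0,0,0,0,0],[0,0,0,0,0]]]'

```text
clock: 9.1
ee_pos: [0.4606, 0.289, 0.1655]
eef_rot: [-0.355, -3.1, -0.021]
contact_force: [0.9, 0.1, 0.5]
finger_gap: 0.0859
```

```bash
python3 -c "
from h import *
go(.468,.284,.058)
c=snap('wrist','w8')
a=c['img'][140:290,180:340];cv2.imwrite('pics/w8z.png',cv2.resize(a,None,fx=4,fy=4,interpolation=cv2.INTER_CUBIC))
"
```

```text
pos [0.4606 0.289  0.1655] tool d mm [-10.8  -4.3 107.2] tooly [0.226 0.974 0.011] toolz [-0.02    0.0157 -0.9997] F [0.9 0.1 0.5] gap 0.0859 t 9.1
```

View pics/w8z.png

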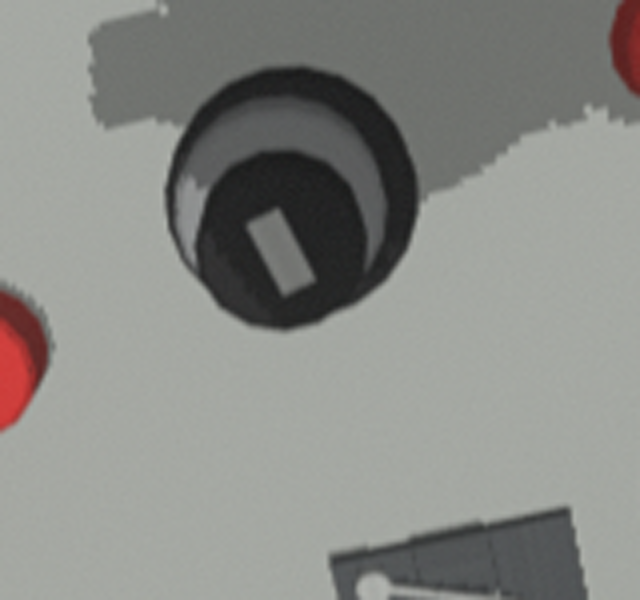

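```bash
python3 -c "
from h import *
c=pickle.load(open('w8.pkl','rb'))
p=px2w(c,(249.9,202.7),.06);print(p)
go(p[0],p[1],.058)
"
```

```text
[0.4712349  0.28315142 0.06      ]
pos [0.4603 0.2885 0.1651] tool d mm [-14.4  -3.8 106.7] tooly [0.227 0.974 0.01 ] toolz [-0.0211  0.0156 -0.9997] F [-0.1  0.1 -0.3] gap 0.0855 t 9.15
```

Call:
apply_moves --increments '[[[-14,-5,30,0,0.3],[0,0,35,0,0.3],[0,0,25,0,0.3],[0,0,0,0,0.3]]]'

```text
clock: 9.55
ee_pos: [0.4748, 0.277, 0.0755]
eef_rot: [-0.368, -3.103, -0.023]
contact_force: [-0.3, -0.3, -0.1]
finger_gap: 0.0598
```

```bash
python3 -c "
from h import *
go(.470,.2835,.058)
c=snap('wrist','w9')
a=c['img'][140:290,180:340];cv2.imwrite('pics/w9z.png',cv2.resize(a,None,fx=4,fy=4,interpolation=cv2.INTER_CUBIC))
"
```

```text
pos [0.4748 0.277  0.0755] tool d mm [ 5.9  5.  17.6] tooly [0.234 0.972 0.013] toolz [-0.0151  0.0165 -0.9997] F [-0.3 -0.3 -0.1] gap 0.0598 t 9.55
```

View pics/w9z.png

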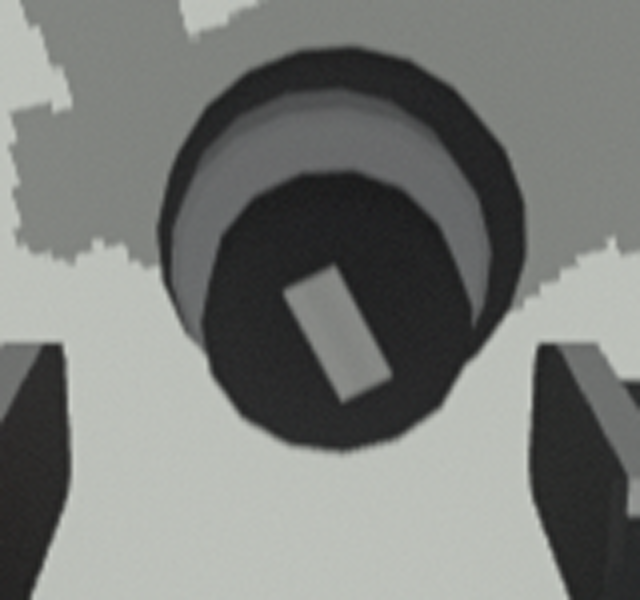

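```bash
python3 -c "
from h import *
c=pickle.load(open('w9.pkl','rb'))
p=px2w(c,(264.2,223.2),.06);print(p)
go(p[0],p[1],.058)
"
```

```text
[0.47203742 0.28311295 0.06      ]
pos [0.4761 0.2775 0.0773] tool d mm [ 4.9  4.3 19.5] tooly [0.234 0.972 0.014] toolz [-0.0121  0.0175 -0.9998] F [-0.4 -0.3  0. ] gap 0.0597 t 9.6
```

Call:
apply_moves --increments '[[[4,4,8,0,0.3],[0,0,6,0,0.3],[0,0,0,0,0.3]]]'

```text
clock: 9.9
ee_pos: [0.476, 0.2824, 0.0671]
eef_rot: [-0.372, -3.112, -0.03]
contact_force: [-0.1, 0.0, 0.6]
finger_gap: 0.0599
```

```bash
python3 -c "
from h import *
go(.4715,.2833,.058)
"
```

```text
pos [0.476  0.2824 0.0671] tool d mm [ 4.5 -0.4  9.1] tooly [0.236 0.972 0.018] toolz [-0.0051  0.0199 -0.9998] F [-0.1  0.   0.6] gap 0.0599 t 9.9
```

Call:
apply_moves --increments '[[[6,0,9,0,0.3],[0,0,1,0,0.3]]]'

```text
clock: 10.1
ee_pos: [0.4706, 0.2846, 0.0581]
eef_rot: [-0.372, -3.114, -0.032]
contact_force: [-0.2, 0.2, -0.4]
finger_gap: 0.06
```

```bash
python3 -c "
from h import *
go(.4715,.2833,.058)
"
```

```text
pos [0.4706 0.2846 0.0581] tool d mm [-1.2 -1.1  0.1] tooly [0.236 0.972 0.02 ] toolz [-0.0023  0.021  -0.9998] F [-0.2  0.2 -0.4] gap 0.06 t 10.1
```

Call:
apply_moves --increments '[[[0,0,0,0,0.4],[0,0,0,0,0.5],[0,0,0,0,0.6],[0,0,0,0,0.8],[0,0,0,0,1],[0,0,0,0,1]]]'

```text
clock: 10.7
ee_pos: [0.4711, 0.2852, 0.059]
eef_rot: [-0.371, -3.116, -0.033]
contact_force: [-0.5, 0.1, 0.0]
finger_gap: 0.0355
```

```bash
python3 -c "
from h import *
go(.4715,.2833,.058)
"
```

```text
pos [0.4711 0.2852 0.059 ] tool d mm [-0.9 -1.8  0.9] tooly [0.235 0.972 0.021] toolz [-6.000e-04  2.150e-02 -9.998e-01] F [-0.5  0.1  0. ] gap 0.0355 t 10.7
```

Call:
apply_moves --increments '[[[0,0,-6,0,1],[0,0,-15,0,1],[0,0,-25,0,1],[0,0,-15,0,1],[0,0,0,0,1]]]'

```text
clock: 11.2
ee_pos: [0.4711, 0.2838, 0.1247]
eef_rot: [-0.371, -3.116, -0.033]
contact_force: [-0.2, 0.1, -0.5]
finger_gap: 0.0358
```

```bash
python3 -c "
from h import *
go(.603,.151,.11)
c=snap('side','s10')
a=c['img'][220:364,130:300];cv2.imwrite('pics/s10z.png',cv2.resize(a,None,fx=4,fy=4,interpolation=cv2.INTER_CUBIC))
"
```

```text
pos [0.4711 0.2838 0.1247] tool d mm [-159.4  -98.4   11.8] tooly [0.235 0.972 0.021] toolz [-7.000e-04  2.140e-02 -9.998e-01] F [-0.2  0.1 -0.5] gap 0.0358 t 11.2
```

View pics/s10z.png

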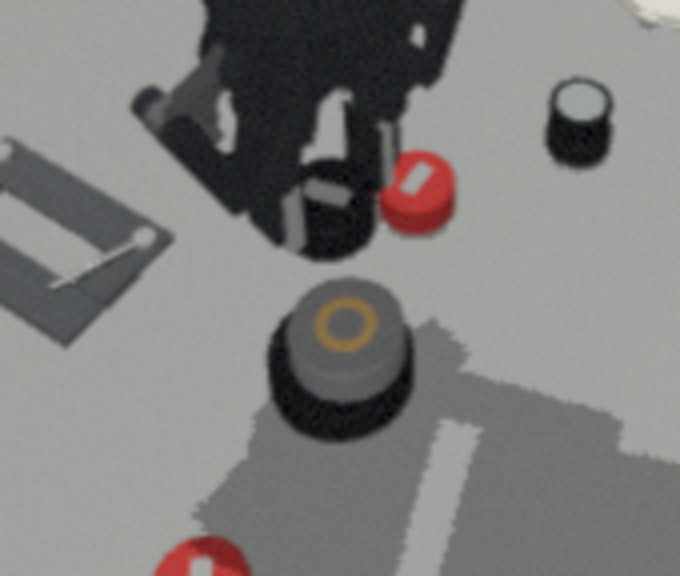

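Call:
apply_moves --increments '[[[-20,-12,0,0,1],[-36,-22,0,0,1],[-40,-24,0,0,1],[-38,-24,0,0,1],[-20,-14,0,0,1],[0,0,0,0,1],[0,0,0,0,1]]]'

```text
clock: 11.95
ee_pos: [0.5989, 0.15, 0.1165]
eef_rot: [-0.366, -3.109, -0.031]
contact_force: [-0.7, 0.3, 0.0]
finger_gap: 0.0358
```

```bash
python3 -c "
from h import *
go(.603,.151,.11)
c=snap('wrist','w11')
a=c['img'][130:330,130:380];cv2.imwrite('pics/w11z.png',cv2.resize(a,None,fx=3,fy=3,interpolation=cv2.INTER_CUBIC))
"
```

```text
pos [0.5989 0.15   0.1165] tool d mm [-3.8  1.8  6.4] tooly [0.232 0.972 0.019] toolz [-0.0083  0.021  -0.9997] F [-0.7  0.3  0. ] gap 0.0358 t 11.95
```

View pics/w11z.png

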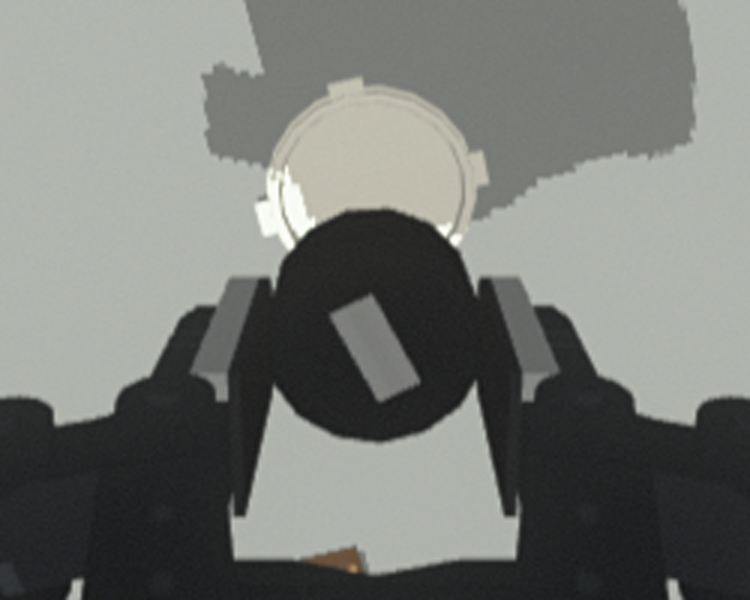

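```bash
cat >> h.py <<'E'
from scipy.optimize import least_squares
def fitdish(c,cols,vtop,z,r,box,f):
    u0,v0=box
    L=(cols[0]+.5)/f-.5+u0;Rr=(cols[1]+.5)/f-.5+u0;T=(vtop+.5)/f-.5+v0
    def g(a):
        q=np.array([w2px(c,(a[0]+r*np.cos(t),a[1]+r*np.sin(t),z)) for t in np.linspace(0,2*np.pi,180)])
        return [q[:,0].min()+q[:,0].max()-L-Rr,q[:,1].min()-T]
    return least_squares(g,px2w(c,((L+Rr)/2,T+20),z)[:2]).x
E
python3 -c "
from h import *
c=pickle.load(open('w11.pkl','rb'));p=c['state']['ee_pos']
D=fitdish(c,(267,477),85,.008,.03,(130,130),3)
m=px2w(c,(130+375/3,130+348/3),p[2]+.001);print(D,m)
overlay(c,[(*D,.008,.03),(m[0],m[1],p[2]+.001,.019)],(130,380,130,330),3,'w11o')
go(D[0]+p[0]-m[0],D[1]+p[1]-m[1],.024)
"
```

```text
[0.60307825 0.15000262] [0.60057641 0.1495619  0.11745204]
pos [0.5987 0.1502 0.1164] tool d mm [-3.8 -0.8 92.4] tooly [0.232 0.973 0.018] toolz [-0.0082  0.0207 -0.9998] F [-0.5 -0.2 -1. ] gap 0.0353 t 12.0
```

View pics/w11o.png

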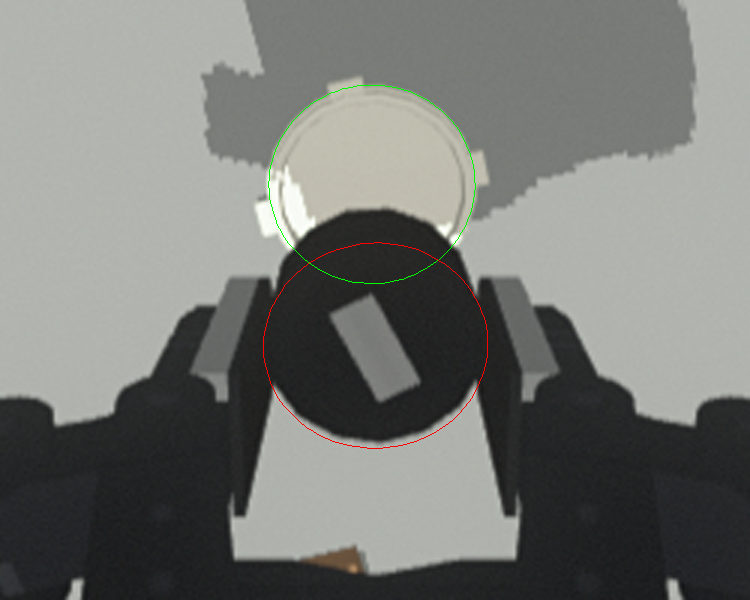

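Call:
apply_moves --increments '[[[-4,-1,20,0,1],[0,0,30,0,1],[0,0,20,0,1],[0,0,0,0,1]]]'

```text
clock: 12.4
ee_pos: [0.5985, 0.1547, 0.0451]
eef_rot: [-0.356, -3.11, -0.032]
contact_force: [-0.4, 1.3, -0.7]
finger_gap: 0.0359
```

```bash
python3 -c "
from h import *
go(.601,.1505,.022)
c=pickle.load(open('w7.pkl','rb'));
overlay(c,[(.489,-.2945,.008,.0235),(.489,-.2945,.025,.0125)],(190,320,130,250),5,'w7o')
"
```

```text
pos [0.5985 0.1547 0.0451] tool d mm [-3.6 -4.  23. ] tooly [0.226 0.974 0.019] toolz [-0.0085  0.0217 -0.9997] F [-0.4  1.3 -0.7] gap 0.0359 t 12.4
```

View pics/w7o.png

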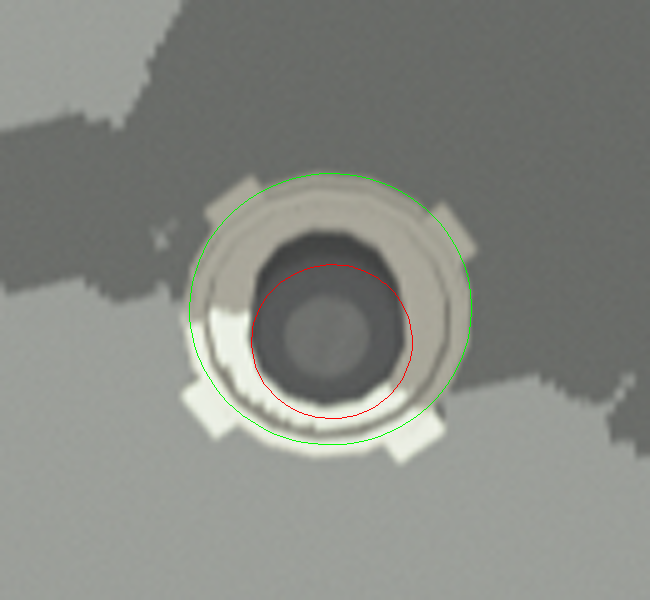

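Call:
apply_moves --increments '[[[-4,-4,12,0,1],[0,0,6,0,1],[0,0,0,0,1]]]'

```text
clock: 12.7
ee_pos: [0.6011, 0.1522, 0.0274]
eef_rot: [-0.351, -3.112, -0.033]
contact_force: [-0.3, -0.3, -0.0]
finger_gap: 0.0357
```

```bash
python3 -c "
from h import *
go(.601,.1505,.022)
"
```

```text
pos [0.6011 0.1522 0.0274] tool d mm [-0.3 -1.8  5.4] tooly [0.223 0.975 0.02 ] toolz [-0.007   0.0219 -0.9997] F [-0.3 -0.3 -0. ] gap 0.0357 t 12.7
```

```bash
python3 -c "
from h import *
c=snap('wrist','w12');p=c['state']['ee_pos']
m=px2w(c,(130+375/3,130+348/3),p[2]+.001);print(m)
overlay(c,[(.603,.150,.008,.03),(m[0],m[1],p[2]+.001,.019)],(130,380,130,330),3,'w12o')
"
```

```text
[0.60276249 0.15177496 0.02840589]
```

View pics/w12o.png

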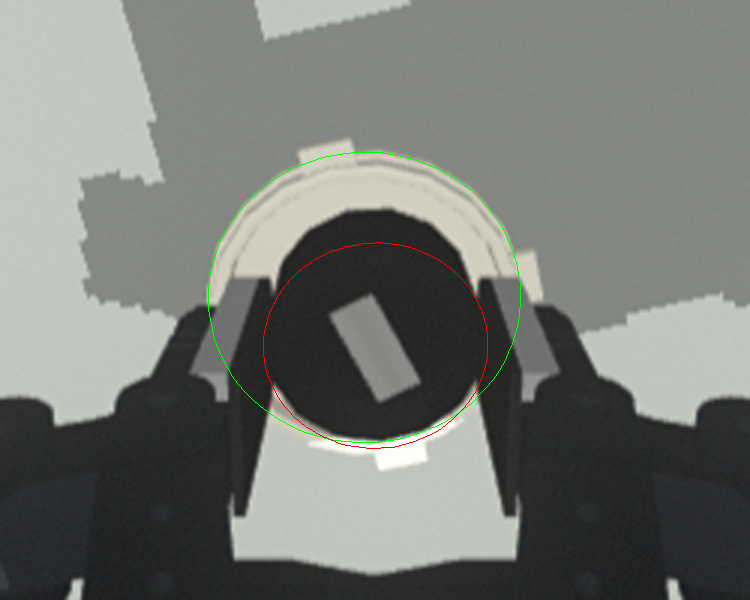

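Well centred (about 2 mm); lower and release.

Call:
apply_moves --increments '[[[0,-2,5,0,1],[0,0,1,0,1],[0,0,0,0,1]]]'

```text
clock: 13.05
ee_pos: [0.6023, 0.1502, 0.0234]
eef_rot: [-0.352, -3.116, -0.034]
contact_force: [0.9, 1.0, -0.1]
finger_gap: 0.0358
```

```bash
python3 -c "
from h import *
go(.601,.1505,.022)
"
```

```text
pos [0.6023 0.1502 0.0234] tool d mm [ 1.3 -0.1  1.4] tooly [0.223 0.975 0.021] toolz [-0.0028  0.0222 -0.9997] F [ 0.9  1.  -0.1] gap 0.0358 t 13.05
```

Call:
apply_moves --increments '[[[0,0,2,0,1],[0,0,0,0,1]]]'

```text
clock: 13.25
ee_pos: [0.603, 0.1502, 0.0221]
eef_rot: [-0.352, -3.118, -0.035]
contact_force: [-0.6, -0.4, -1.0]
finger_gap: 0.036
```

```bash
python3 -c "
from h import *
go(.601,.1505,.022)
"
```

```text
pos [0.603  0.1502 0.0221] tool d mm [ 2.  -0.2  0.1] tooly [0.223 0.975 0.022] toolz [-0.0012  0.0223 -0.9997] F [-0.6 -0.4 -1. ] gap 0.036 t 13.25
```

Call:
apply_moves --increments '[[[0,0,0,0,0.7],[0,0,0,0,0.5],[0,0,0,0,0.3],[0,0,0,0,0.25],[0,0,-15,0,0.2],[0,0,-30,0,0.2],[0,0,-35,0,0],[0,0,0,0,0]]]'

```text
clock: 14.05
ee_pos: [0.6031, 0.1483, 0.1069]
eef_rot: [-0.352, -3.117, -0.034]
contact_force: [0.3, 0.0, -0.4]
finger_gap: 0.0852
```

```bash
python3 -c "
from h import *
go(.465,.284,.16)
c=snap('wrist','w13')
"
```

```text
pos [0.6031 0.1483 0.1069] tool d mm [165.3 102.5 -49.8] tooly [0.223 0.975 0.021] toolz [-0.0021  0.0223 -0.9997] F [ 0.3  0.  -0.4] gap 0.0852 t 14.05
```

View pics/w13.png

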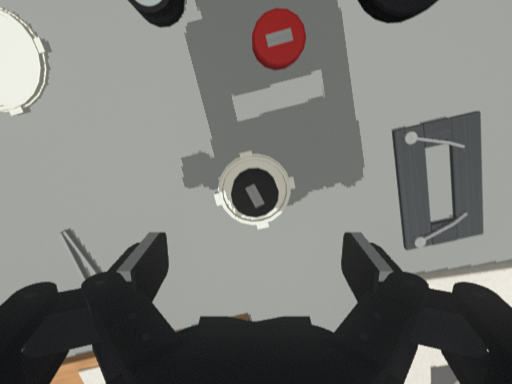

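Call:
apply_moves --increments '[[[15,10,-30,0,0],[38,24,-15,0,0],[40,25,0,0,0],[40,25,0,0,0],[28,18,0,0,0],[0,0,0,0,0],[0,0,0,0,0]]]'

```text
clock: 14.8
ee_pos: [0.4606, 0.2852, 0.1519]
eef_rot: [-0.356, -3.106, -0.03]
contact_force: [-0.1, 0.1, 0.1]
finger_gap: 0.0856
```

```bash
python3 -c "
from h import *
c=snap('wrist','w14')
go(.465,.284,.038)
a=c['img'][140:290,180:340];cv2.imwrite('pics/w14z.png',cv2.resize(a,None,fx=4,fy=4,interpolation=cv2.INTER_CUBIC))
"
```

```text
pos [0.4607 0.285  0.1517] tool d mm [ -6.4  -1.9 113.6] tooly [0.227 0.974 0.017] toolz [-0.0133  0.021  -0.9997] F [-0.6 -0.4  0.2] gap 0.0858 t 14.85
```

View pics/w14z.png

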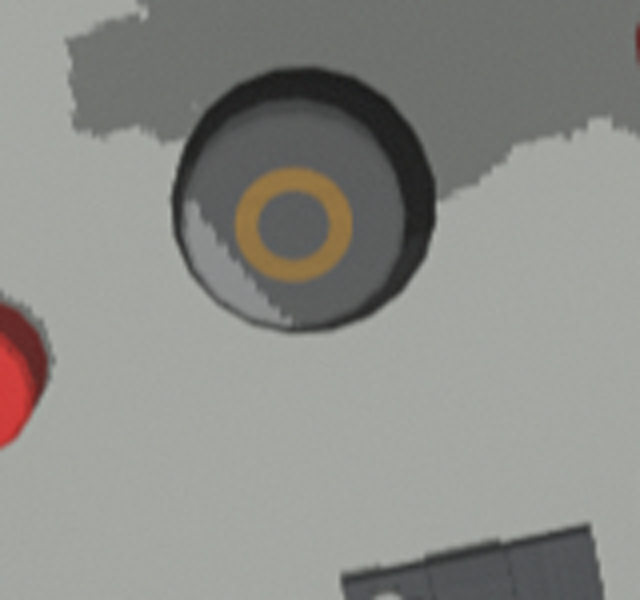

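```bash
python3 -c "
from h import *
c=pickle.load(open('w14.pkl','rb'))
p=px2w(c,(253.3,196.1),.04);print(p)
go(p[0],p[1],.038)
"
```

```text
[0.46878028 0.2838359  0.04      ]
pos [0.4607 0.285  0.1517] tool d mm [-10.1  -1.2 113.5] tooly [0.227 0.974 0.017] toolz [-0.0133  0.021  -0.9997] F [-0.6 -0.4  0.2] gap 0.0858 t 14.85
```

Call:
apply_moves --increments '[[[-6,-2,30,0,0.12],[0,0,35,0,0.12],[0,0,25,0,0.12],[0,0,0,0,0.12]]]'

```text
clock: 15.25
ee_pos: [0.4702, 0.2803, 0.0598]
eef_rot: [-0.366, -3.108, -0.032]
contact_force: [-0.9, -0.8, -0.4]
finger_gap: 0.0753
```

```bash
python3 -c "
from h import *
c=snap('wrist','w15')
go(.468,.284,.038)
a=c['img'][140:290,180:340];cv2.imwrite('pics/w15z.png',cv2.resize(a,None,fx=4,fy=4,interpolation=cv2.INTER_CUBIC))
"
```

```text
pos [0.4714 0.2808 0.0617] tool d mm [ 3.8  1.9 23.7] tooly [0.233 0.972 0.02 ] toolz [-0.0062  0.0225 -0.9997] F [-0.1 -1.8 -0.5] gap 0.0751 t 15.3
```

View pics/w15z.png

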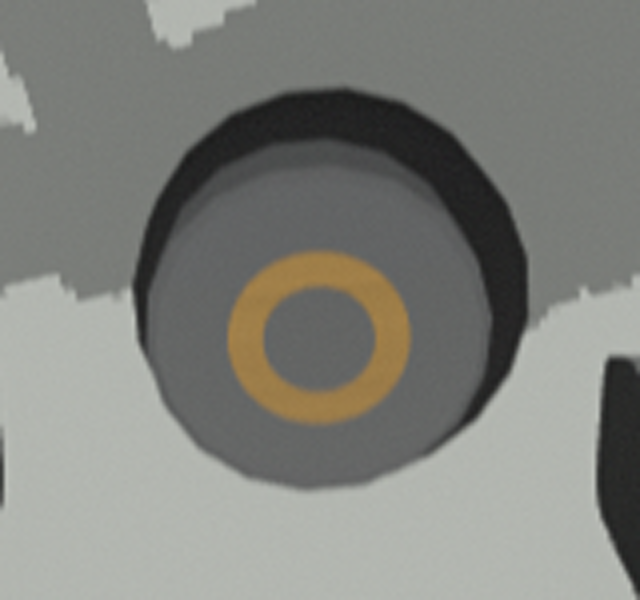

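```bash
python3 -c "
from h import *
c=pickle.load(open('w15.pkl','rb'))
p=px2w(c,(259.7,224.2),.04);print(p)
go(p[0],p[1],.038)
"
```

```text
[0.4692104  0.28371987 0.04      ]
pos [0.4714 0.2808 0.0617] tool d mm [ 2.6  1.9 23.7] tooly [0.233 0.972 0.02 ] toolz [-0.0062  0.0225 -0.9997] F [-0.1 -1.8 -0.5] gap 0.0751 t 15.3
```

Call:
apply_moves --increments '[[[3,1,12,0,0.12],[0,0,6,0,0.12],[0,0,0,0,0.12]]]'

```text
clock: 15.6
ee_pos: [0.472, 0.2827, 0.0458]
eef_rot: [-0.371, -3.116, -0.038]
contact_force: [0.3, 0.4, 0.1]
finger_gap: 0.0753
```

```bash
python3 -c "
from h import *
go(.4695,.2835,.039)
"
```

```text
pos [0.472  0.2827 0.0458] tool d mm [2.6 0.  6.8] tooly [0.235 0.972 0.024] toolz [-6.000e-04  2.430e-02 -9.997e-01] F [0.3 0.4 0.1] gap 0.0753 t 15.6
```

Call:
apply_moves --increments '[[[3,0,7,0,0.12],[0,0,1,0,0.12],[0,0,0,0,0.2],[0,0,0,0,0.3],[0,0,0,0,0.4],[0,0,0,0,0.6],[0,0,0,0,1],[0,0,0,0,1]]]'

```text
clock: 16.4
ee_pos: [0.4706, 0.2847, 0.0401]
eef_rot: [0.37, 3.118, 0.042]
contact_force: [0.2, 0.3, 0.6]
finger_gap: 0.0472
```

```bash
python3 -c "
from h import *
go(.4695,.2835,.039)
"
```

```text
pos [0.4706 0.2847 0.0401] tool d mm [ 0.8 -1.4  1. ] tooly [0.234 0.972 0.026] toolz [ 0.0046  0.0261 -0.9996] F [0.2 0.3 0.6] gap 0.0472 t 16.4
```

Call:
apply_moves --increments '[[[0,0,-6,0,1],[0,0,-15,0,1],[0,0,-30,0,1],[0,0,-30,0,1],[0,0,0,0,1]]]'

```text
clock: 16.9
ee_pos: [0.4695, 0.2822, 0.1254]
eef_rot: [-0.37, -3.119, -0.04]
contact_force: [0.2, 0.4, -0.7]
finger_gap: 0.0477
```

```bash
python3 -c "
from h import *
go(.460,-.0145,.12)
c=snap('side','s16')
a=c['img'][220:364,130:300];cv2.imwrite('pics/s16z.png',cv2.resize(a,None,fx=4,fy=4,interpolation=cv2.INTER_CUBIC))
"
```

```text
pos [0.4695 0.2822 0.1254] tool d mm [ -60.1 -290.7   -2.1] tooly [0.234 0.972 0.025] toolz [ 0.0024  0.0253 -0.9997] F [ 0.2  0.4 -0.7] gap 0.0477 t 16.9
```

View pics/s16z.png

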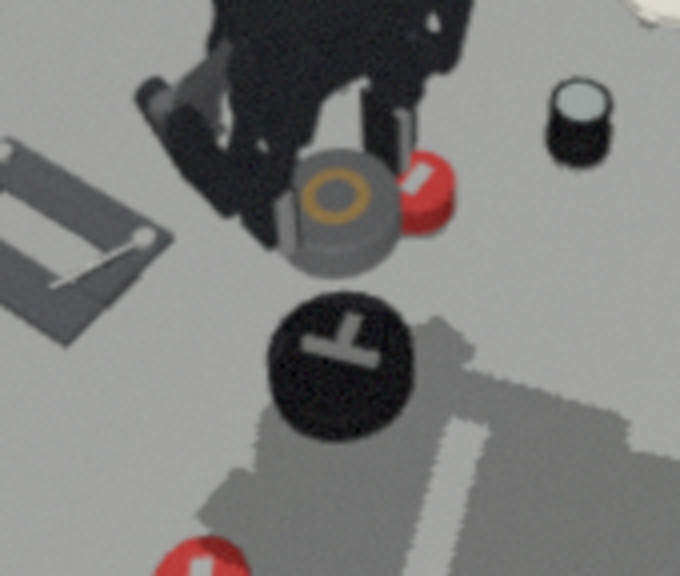

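Call:
apply_moves --increments '[[[-5,-22,0,0,1],[-9,-42,-1,0,1],[-9,-45,-1,0,1],[-9,-45,-1,0,1],[-9,-45,-1,0,1],[-9,-45,0,0,1],[-8,-40,0,0,1],[-2,-6,0,0,1],[0,0,0,0,1],[0,0,0,0,1]]]'

```text
clock: 17.95
ee_pos: [0.4525, -0.0228, 0.1127]
eef_rot: [-0.364, -3.105, -0.04]
contact_force: [-1.1, 0.0, -0.8]
finger_gap: 0.0473
```

```bash
python3 -c "
from h import *
c=snap('wrist','w17')
go(.460,-.0145,.12)
a=c['img'][130:330,130:380];cv2.imwrite('pics/w17z.png',cv2.resize(a,None,fx=3,fy=3,interpolation=cv2.INTER_CUBIC))
"
```

```text
pos [ 0.4524 -0.0224  0.1126] tool d mm [-5.4  9.6 -7.3] tooly [0.23  0.973 0.023] toolz [-0.012   0.0269 -0.9996] F [-0.1  0.8 -1.2] gap 0.0477 t 18.0
```

View pics/w17z.png

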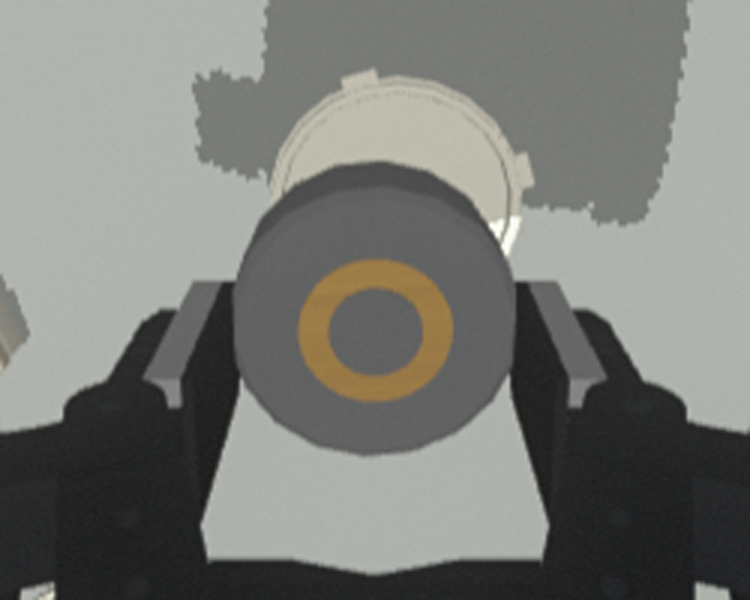

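```bash
python3 -c "
from h import *
c=pickle.load(open('w17.pkl','rb'));p=c['state']['ee_pos']
D=fitdish(c,(269,523),75,.008,.036,(130,130),3)
m=px2w(c,(130+376/3,130+330/3),p[2]);print(D,m)
overlay(c,[(*D,.008,.036),(m[0],m[1],p[2],.025)],(130,380,130,330),3,'w17o')
go(D[0]+p[0]-m[0],D[1]+p[1]-m[1],.04)
"
```

```text
[ 0.46046098 -0.01610177] [ 0.45143124 -0.02241848  0.11266926]
pos [ 0.4524 -0.0224  0.1126] tool d mm [-8.8  6.2 72.6] tooly [0.23  0.973 0.023] toolz [-0.012   0.0269 -0.9996] F [-0.1  0.8 -1.2] gap 0.0477 t 18.0
```

View pics/w17o.png

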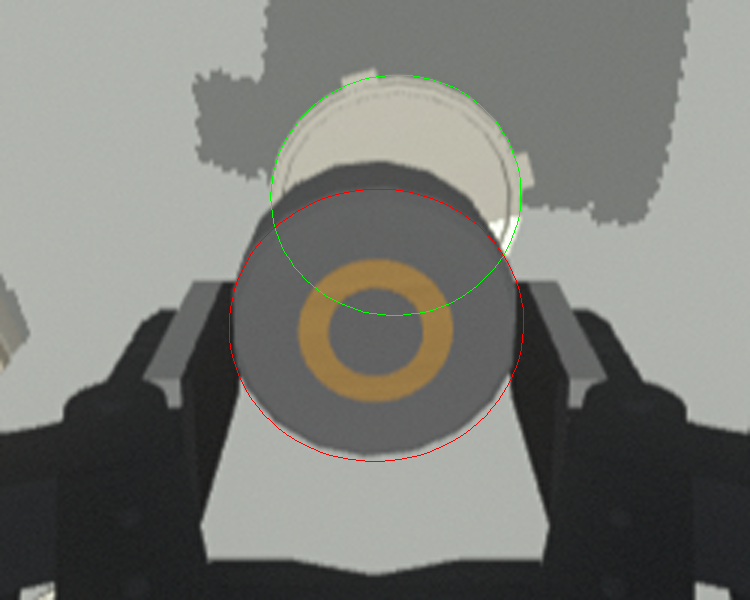

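Call:
apply_moves --increments '[[[-9,4,20,0,1],[0,0,30,0,1],[0,0,15,0,1],[0,0,0,0,1]]]'

```text
clock: 18.4
ee_pos: [0.4628, -0.0133, 0.0463]
eef_rot: [-0.349, -3.109, -0.04]
contact_force: [-0.9, 0.5, -1.1]
finger_gap: 0.0476
```

```bash
python3 -c "
from h import *
c=snap('wrist','w18');p=c['state']['ee_pos']
m=px2w(c,(130+376/3,130+330/3),p[2]);print(m)
D=(.4605,-.0160)
overlay(c,[(*D,.008,.036),(m[0],m[1],p[2],.025)],(130,380,130,330),3,'w18o')
go(D[0]+p[0]-m[0],D[1]+p[1]-m[1],.023)
"
```

```text
[ 0.46170085 -0.0129055   0.04631115]
pos [ 0.4632 -0.0134  0.0472] tool d mm [ 0.6 -3.8 24.1] tooly [0.222 0.975 0.024] toolz [-0.0086  0.0269 -0.9996] F [-0.1  0.9  0.3] gap 0.0478 t 18.45
```

View pics/w18o.png

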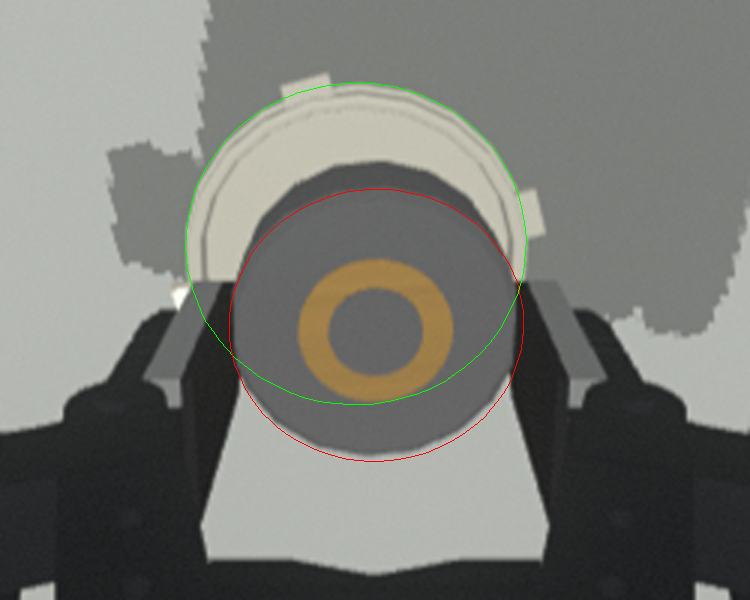

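Call:
apply_moves --increments '[[[1,-3,12,0,1],[0,0,6,0,1],[0,0,0,0,1]]]'

```text
clock: 18.75
ee_pos: [0.4629, -0.0146, 0.0298]
eef_rot: [-0.344, -3.115, -0.04]
contact_force: [-0.3, 0.8, -0.6]
finger_gap: 0.0476
```

```bash
python3 -c "
from h import *
go(.462,-.0165,.023)
"
```

```text
pos [ 0.4629 -0.0146  0.0298] tool d mm [ 0.4 -2.2  6.8] tooly [0.219 0.976 0.024] toolz [-0.0049  0.026  -0.9997] F [-0.3  0.8 -0.6] gap 0.0476 t 18.75
```

Call:
apply_moves --increments '[[[1,-3,6,0,1],[0,0,1,0,1],[0,0,0,0,1]]]'

```text
clock: 19.05
ee_pos: [0.462, -0.0178, 0.0232]
eef_rot: [-0.345, -3.117, -0.039]
contact_force: [-0.3, 0.0, -0.6]
finger_gap: 0.0474
```

```bash
python3 -c "
from h import *
go(.462,-.0165,.023)
"
```

```text
pos [ 0.462  -0.0178  0.0232] tool d mm [0.3 1.3 0.3] tooly [0.219 0.975 0.024] toolz [-0.0028  0.0253 -0.9997] F [-0.3  0.  -0.6] gap 0.0474 t 19.05
```

Call:
apply_moves --increments '[[[0,0,0,0,0.5],[0,0,0,0,0.3],[0,0,0,0,0.15],[0,0,0,0,0.1],[0,0,-15,0,0.1],[0,0,-30,0,0],[0,0,-40,0,0],[0,0,0,0,0]]]'

```text
clock: 19.85
ee_pos: [0.4625, -0.0203, 0.1114]
eef_rot: [-0.346, -3.116, -0.039]
contact_force: [0.5, 0.2, 0.7]
finger_gap: 0.0855
```

```bash
python3 -c "
from h import *
go(.463,.284,.15)
c=snap('wrist','w19')
"
```

```text
pos [ 0.4625 -0.0203  0.1114] tool d mm [ 66.6 297.8 -30.8] tooly [0.219 0.975 0.024] toolz [-0.003   0.0255 -0.9997] F [0.5 0.2 0.7] gap 0.0855 t 19.85
```

View pics/w19.png

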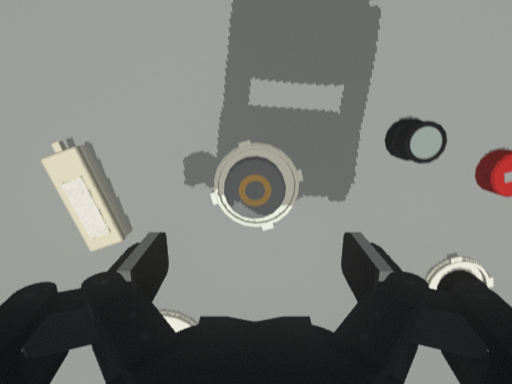

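Seated and centred. Back for the 64 mm mount.

Call:
apply_moves --increments '[[[5,20,-30,0,0],[9,40,-10,0,0],[10,45,0,0,0],[10,45,0,0,0],[10,45,0,0,0],[9,45,0,0,0],[9,42,0,0,0],[4,16,0,0,0],[0,0,0,0,0],[0,0,0,0,0]]]'

```text
clock: 20.9
ee_pos: [0.457, 0.2947, 0.1474]
eef_rot: [-0.349, -3.097, -0.033]
contact_force: [0.4, -0.7, 0.3]
finger_gap: 0.0854
```

```bash
python3 -c "
from h import *
c=snap('wrist','w20')
go(.468,.285,.018)
a=c['img'][140:290,180:340];cv2.imwrite('pics/w20z.png',cv2.resize(a,None,fx=4,fy=4,interpolation=cv2.INTER_CUBIC))
"
```

```text
pos [0.457  0.2944 0.1473] tool d mm [-16.4  -9.1 128.8] tooly [0.224 0.974 0.019] toolz [-0.0225  0.0242 -0.9995] F [-0.4 -0.3 -0.2] gap 0.0852 t 20.95
```

View pics/w20z.png

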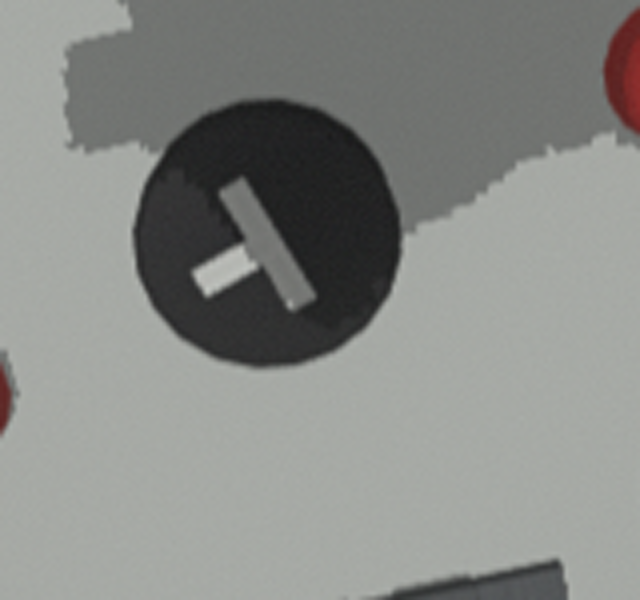

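```bash
cat >> h.py <<'E'
def fitbot(c,cols,vb,z,r,box,f):
    u0,v0=box
    L=(cols[0]+.5)/f-.5+u0;Rr=(cols[1]+.5)/f-.5+u0;T=(vb+.5)/f-.5+v0
    def g(a):
        q=np.array([w2px(c,(a[0]+r*np.cos(t),a[1]+r*np.sin(t),z)) for t in np.linspace(0,2*np.pi,180)])
        return [q[:,0].min()+q[:,0].max()-L-Rr,q[:,1].max()-T]
    return least_squares(g,px2w(c,((L+Rr)/2,T-20),z)[:2]).x
E
python3 -c "
from h import *
c=pickle.load(open('w20.pkl','rb'))
m=fitbot(c,(134,402),367,.02,.032,(180,140),4);print(m)
overlay(c,[(*m,.02,.032)],(180,340,140,290),4,'w20o')
go(m[0],m[1],.018)
"
```

```text
[0.47051653 0.28608045]
pos [0.457  0.2944 0.1473] tool d mm [-18.6  -7.4 128.8] tooly [0.224 0.974 0.019] toolz [-0.0225  0.0242 -0.9995] F [-0.4 -0.3 -0.2] gap 0.0852 t 20.95
```

View pics/w20o.png

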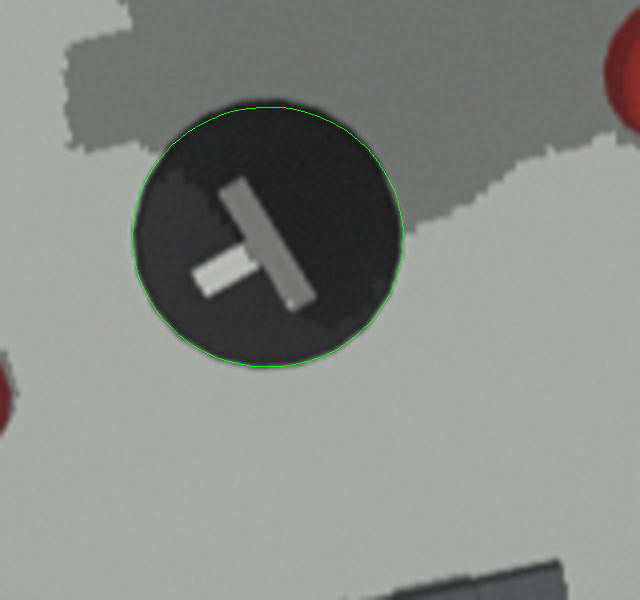

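Call:
apply_moves --increments '[[[-15,-5,30,0,0],[0,0,35,0,0],[0,0,25,0,0],[0,0,0,0,0]]]'

```text
clock: 21.35
ee_pos: [0.4706, 0.2832, 0.0549]
eef_rot: [-0.361, -3.098, -0.034]
contact_force: [-0.1, -0.3, -0.5]
finger_gap: 0.0856
```

```bash
python3 -c "
from h import *
c=snap('wrist','w21')
go(.4705,.286,.012)
overlay(c,[(.4705,.286,.02,.032)],(130,380,130,330),3,'w21o')
"
```

```text
pos [0.4717 0.2836 0.0566] tool d mm [ 0.7  1.1 44.7] tooly [0.23  0.973 0.02 ] toolz [-0.0174  0.025  -0.9995] F [ 0.1 -0.5  0.3] gap 0.0852 t 21.4
```

View pics/w21o.png

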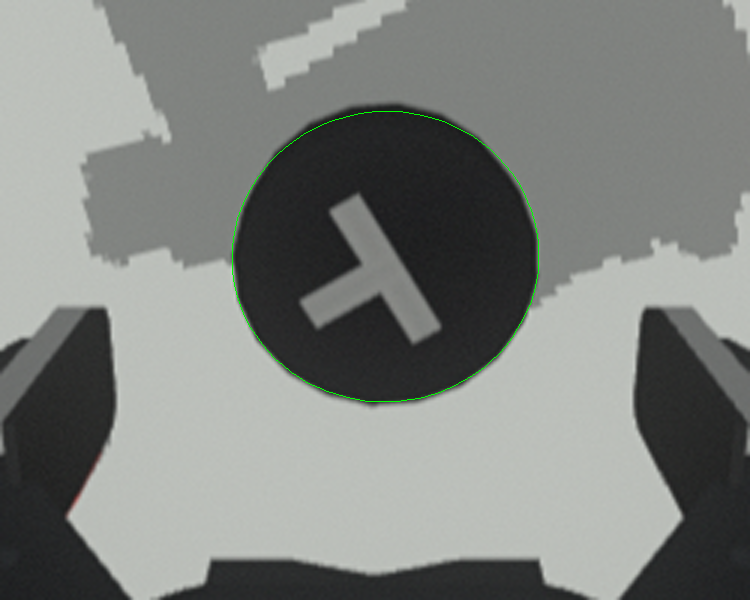

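Call:
apply_moves --increments '[[[1,1,20,0,0],[0,0,8,0,0],[0,0,0,0,0]]]'

```text
clock: 21.7
ee_pos: [0.4742, 0.2846, 0.0327]
eef_rot: [-0.367, -3.106, -0.041]
contact_force: [-0.7, 0.1, 1.2]
finger_gap: 0.0853
```

```bash
python3 -c "
from h import *
go(.4705,.286,.012)
"
```

```text
pos [0.4742 0.2846 0.0327] tool d mm [ 3.6  0.  20.7] tooly [0.233 0.972 0.024] toolz [-0.0104  0.0273 -0.9996] F [-0.7  0.1  1.2] gap 0.0853 t 21.7
```

Call:
apply_moves --increments '[[[4,0,12,0,0],[1,0,8,0,0],[0,0,0,0,0]]]'

```text
clock: 22.0
ee_pos: [0.4711, 0.2869, 0.0148]
eef_rot: [-0.368, -3.111, -0.045]
contact_force: [-0.6, 0.5, 0.5]
finger_gap: 0.0853
```

```bash
python3 -c "
from h import *
go(.4705,.286,.012)
"
```

```text
pos [0.4711 0.2869 0.0148] tool d mm [ 0.3 -1.1  2.8] tooly [0.233 0.972 0.027] toolz [-0.0049  0.0293 -0.9996] F [-0.6  0.5  0.5] gap 0.0853 t 22.0
```

Call:
apply_moves --increments '[[[0,-1,3,0,0],[0,0,0,0,0.1],[0,0,0,0,0.2],[0,0,0,0,0.3],[0,0,0,0,0.5],[0,0,0,0,1],[0,0,0,0,1]]]' --newtons 60

```text
clock: 22.7
ee_pos: [0.4715, 0.2865, 0.0128]
eef_rot: [-0.367, -3.113, -0.046]
contact_force: [0.5, 0.3, 0.4]
finger_gap: 0.0613
```

```bash
python3 -c "
from h import *
go(.607,-.143,.12)
c=snap('side','s22')
a=c['img'][220:364,130:300];cv2.imwrite('pics/s22z.png',cv2.resize(a,None,fx=4,fy=4,interpolation=cv2.INTER_CUBIC))
"
```

```text
pos [0.4715 0.2865 0.0128] tool d mm [-230.4 -383.  -120.4] tooly [0.232 0.972 0.028] toolz [-0.0034  0.0297 -0.9996] F [0.5 0.3 0.4] gap 0.0613 t 22.7
```

View pics/s22z.png

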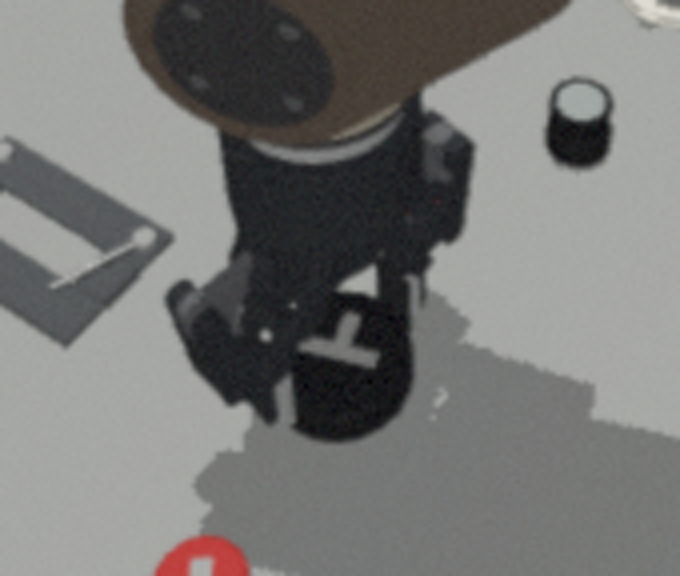

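```bash
python3 -c "
from h import *
c=pickle.load(open('s22.pkl','rb'));s=c['state'];M=R.from_rotvec(s['eef_rot']).as_matrix()
for sx in(-.011,.011):
  for z in(.002,.006,.01,.015,.02):
    p=s['ee_pos']+M@np.array([sx,.031,0]);p[2]=z
    u=w2px(c,p);print(sx,z,((u-(130,220))*4).round())
"
```

```text
-0.011 0.002 [269. 398.]
-0.011 0.006 [268. 393.]
-0.011 0.01 [267. 388.]
-0.011 0.015 [266. 382.]
-0.011 0.02 [265. 375.]
0.011 0.002 [301. 432.]
0.011 0.006 [300. 427.]
0.011 0.01 [299. 422.]
0.011 0.015 [298. 416.]
0.011 0.02 [297. 410.]
```

Call:
apply_moves --increments '[[[0,0,0,0,0.2],[0,0,0,0,0.1],[0,0,-6,0,0.1],[0,0,0,0,0.1],[0,0,0,0,0.1]]]'

```text
clock: 23.25
ee_pos: [0.4719, 0.2864, 0.0197]
eef_rot: [-0.367, -3.113, -0.046]
contact_force: [0.2, 0.1, -0.1]
finger_gap: 0.0769
```

```bash
python3 -c "
from h import *
go(.4715,.2865,.018)
"
```

```text
pos [0.4719 0.2864 0.0197] tool d mm [ 0.4 -0.   1.7] tooly [0.233 0.972 0.029] toolz [-0.0027  0.03   -0.9995] F [ 0.2  0.1 -0.1] gap 0.0769 t 23.25
```

Call:
apply_moves --increments '[[[0,0,3,0,0.1],[0,0,0,0,0.2],[0,0,0,0,0.3],[0,0,0,0,0.5],[0,0,0,0,1],[0,0,0,0,1]]]' --newtons 60

```text
clock: 23.85
ee_pos: [0.4723, 0.2865, 0.0177]
eef_rot: [-0.366, -3.113, -0.046]
contact_force: [-0.8, -0.1, 1.4]
finger_gap: 0.0608
```

```bash
python3 -c "
from h import *
go(.4715,.2865,.018)
"
```

```text
pos [0.4723 0.2865 0.0177] tool d mm [ 0.8 -0.2 -0.3] tooly [0.232 0.972 0.028] toolz [-0.0029  0.0297 -0.9996] F [-0.8 -0.1  1.4] gap 0.0608 t 23.85
```

Call:
apply_moves --increments '[[[0,0,-5,0,1],[0,0,-10,0,1],[0,0,-10,0,1],[0,0,-20,0,1],[0,0,-25,0,1],[0,0,-25,0,1],[0,0,-15,0,1],[0,0,0,0,1]]]'

```text
clock: 24.65
ee_pos: [0.4713, 0.2826, 0.1341]
eef_rot: [-0.366, -3.112, -0.044]
contact_force: [-0.9, 0.0, -1.4]
finger_gap: 0.0606
```

```bash
python3 -c "
from h import *
go(.605,-.143,.12)
c=snap('side','s23')
a=c['img'][220:364,130:300];cv2.imwrite('pics/s23z.png',cv2.resize(a,None,fx=4,fy=4,interpolation=cv2.INTER_CUBIC))
"
```

```text
pos [0.4713 0.2826 0.1341] tool d mm [-229.  -383.2    1.1] tooly [0.232 0.972 0.027] toolz [-0.0045  0.029  -0.9996] F [-0.9  0.  -1.4] gap 0.0606 t 24.65
```

View pics/s23z.png

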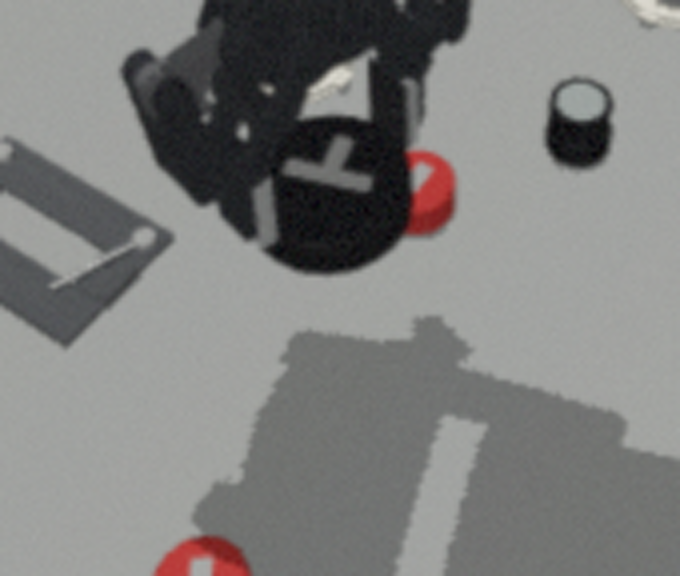

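Call:
apply_moves --increments '[[[-12,-20,-1,0,1],[-22,-36,-1,0,1],[-24,-40,-1,0,1],[-24,-40,-1,0,1],[-24,-40,-1,0,1],[-24,-40,-1,0,1],[-24,-40,-1,0,1],[-24,-40,-1,0,1],[-24,-40,-1,0,1],[-16,-28,0,0,1],[0,0,0,0,1],[0,0,0,0,1]]]'

```text
clock: 25.9
ee_pos: [0.5947, -0.1363, 0.1137]
eef_rot: [-0.36, -3.091, -0.047]
contact_force: [-0.7, -0.0, -2.3]
finger_gap: 0.0606
```

```bash
python3 -c "
from h import *
c=snap('wrist','w24')
go(.605,-.143,.12)
a=c['img'][130:330,130:380];cv2.imwrite('pics/w24z.png',cv2.resize(a,None,fx=3,fy=3,interpolation=cv2.INTER_CUBIC))
"
```

```text
pos [ 0.5945 -0.1361  0.1137] tool d mm [-11.5  -4.1  -6.8] tooly [0.229 0.973 0.026] toolz [-0.0257  0.0327 -0.9991] F [-0.1 -0.1 -1.1] gap 0.0604 t 25.95
```

View pics/w24z.png

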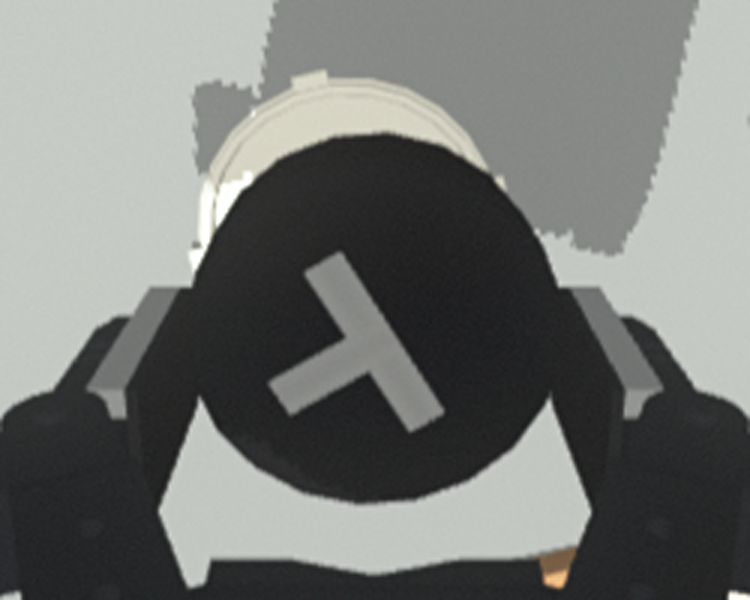

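```bash
python3 -c "
from h import *
c=pickle.load(open('w24.pkl','rb'));p=c['state']['ee_pos'];print(p)
zt=p[2]+.0023
m=fitbot(c,(190,558),503,zt,.032,(130,130),3);print(m)
D=fitdish(c,(198,504),77,.008,.043,(130,130),3);print(D)
overlay(c,[(*D,.008,.043),(*m,zt,.032)],(130,380,130,330),3,'w24o')
go(D[0]+p[0]-m[0],D[1]+p[1]-m[1],.04)
"
```

```text
[ 0.59468478 -0.13633883  0.11374481]
[ 0.59301989 -0.13620127]
[ 0.60571847 -0.14328142]
pos [ 0.5945 -0.1361  0.1137] tool d mm [-16.6  -6.1  73. ] tooly [0.229 0.973 0.026] toolz [-0.0257  0.0327 -0.9991] F [-0.1 -0.1 -1.1] gap 0.0604 t 25.95
```

View pics/w24o.png

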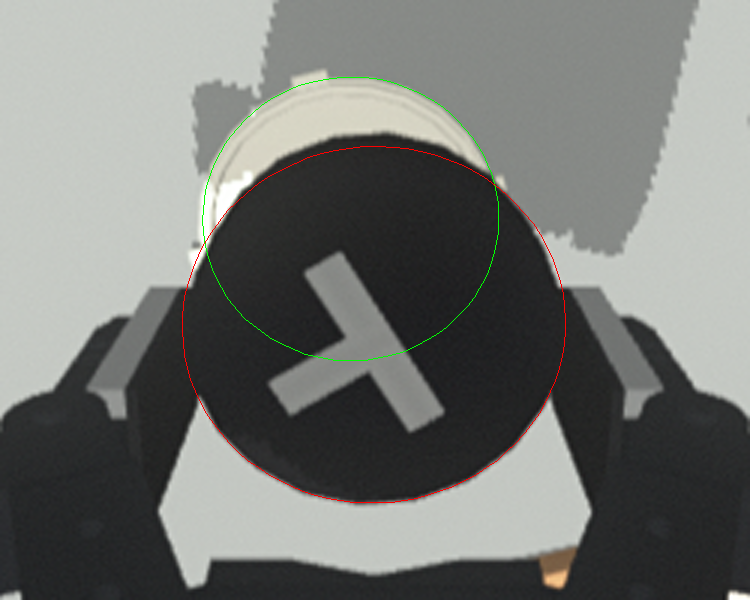

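Call:
apply_moves --increments '[[[-16,-8,20,0,1],[0,0,30,0,1],[0,0,15,0,1],[0,0,0,0,1]]]'

```text
clock: 26.35
ee_pos: [0.6059, -0.1401, 0.0458]
eef_rot: [-0.349, -3.091, -0.048]
contact_force: [-0.0, 0.5, -1.2]
finger_gap: 0.0605
```

```bash
python3 -c "
from h import *
c=snap('wrist','w25');p=c['state']['ee_pos']
zt=p[2]+.0023
m=fitbot(c,(190,558),503,zt,.032,(130,130),3);print(m)
D=(.6055,-.1435)
overlay(c,[(*D,.008,.043),(*m,zt,.032)],(130,380,130,330),3,'w25o')
go(D[0]+p[0]-m[0],D[1]+p[1]-m[1],.0215)
"
```

```text
[ 0.60423149 -0.13997937]
pos [ 0.6063 -0.1401  0.0467] tool d mm [-2.5 -3.9 25. ] tooly [0.224 0.974 0.027] toolz [-0.0261  0.0336 -0.9991] F [-0.2  0.3 -1.7] gap 0.0605 t 26.4
```

View pics/w25o.png

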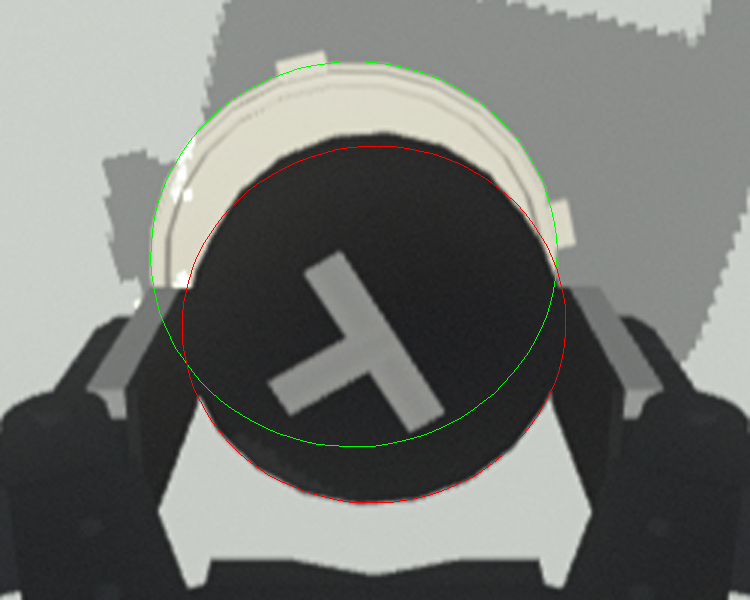

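Call:
apply_moves --increments '[[[-3,-4,9,0,1],[0,0,5,0,1],[0,0,0,0,1]]]'

```text
clock: 26.7
ee_pos: [0.6098, -0.144, 0.0346]
eef_rot: [-0.347, -3.097, -0.045]
contact_force: [0.3, -0.0, -2.3]
finger_gap: 0.0606
```

```bash
python3 -c "
from h import *
go(.607,-.1435,.0215)
"
```

```text
pos [ 0.6098 -0.144   0.0346] tool d mm [ 2.5 -0.5 13.2] tooly [0.222 0.975 0.026] toolz [-0.0216  0.0317 -0.9993] F [ 0.3 -0.  -2.3] gap 0.0606 t 26.7
```

Call:
apply_moves --increments '[[[3,0,8,0,1],[1,0,3,0,1],[0,0,0,0,1]]]'

```text
clock: 27.0
ee_pos: [0.6063, -0.1432, 0.0244]
eef_rot: [-0.348, -3.099, -0.044]
contact_force: [-0.2, 1.0, -2.2]
finger_gap: 0.0606
```

```bash
python3 -c "
from h import *
go(.607,-.1435,.0215)
"
```

```text
pos [ 0.6063 -0.1432  0.0244] tool d mm [-0.9 -0.2  2.9] tooly [0.222 0.975 0.026] toolz [-0.0192  0.0307 -0.9993] F [-0.2  1.  -2.2] gap 0.0606 t 27.0
```

Call:
apply_moves --increments '[[[0,0,2,0,1],[0,0,0,0,1]]]'

```text
clock: 27.2
ee_pos: [0.6062, -0.1432, 0.0224]
eef_rot: [-0.348, -3.099, -0.044]
contact_force: [0.4, 0.4, -2.1]
finger_gap: 0.0606
```

```bash
python3 -c "
from h import *
go(.607,-.1435,.0215)
"
```

```text
pos [ 0.6062 -0.1432  0.0224] tool d mm [-0.9 -0.2  0.8] tooly [0.222 0.975 0.026] toolz [-0.019   0.0306 -0.9993] F [ 0.4  0.4 -2.1] gap 0.0606 t 27.2
```

Call:
apply_moves --increments '[[[0,0,1,0,1],[0,0,0,0,1]]]'

```text
clock: 27.4
ee_pos: [0.6064, -0.1433, 0.0215]
eef_rot: [-0.348, -3.1, -0.044]
contact_force: [0.1, 0.1, 0.2]
finger_gap: 0.0606
```

```bash
python3 -c "
from h import *
go(.607,-.1435,.0215)
"
```

```text
pos [ 0.6064 -0.1433  0.0215] tool d mm [-0.6 -0.1  0. ] tooly [0.222 0.975 0.026] toolz [-0.0185  0.0304 -0.9994] F [0.1 0.1 0.2] gap 0.0606 t 27.4
```

The force rose from -2.2 N to 0: the mount is resting. Release it and back off.

Call:
apply_moves --increments '[[[0,0,0,0,0.25],[0,0,0,0,0.15],[0,0,0,0,0.05],[0,0,0,0,0],[0,0,-12,0,0],[0,0,-30,0,0],[0,0,-40,0,0],[0,0,-40,0,0],[0,0,-30,0,0],[0,0,0,0,0]]]'

```text
clock: 28.4
ee_pos: [0.6102, -0.1485, 0.1844]
eef_rot: [-0.348, -3.103, -0.042]
contact_force: [-0.1, 0.1, 0.7]
finger_gap: 0.0854
```

```bash
python3 -c "
from h import *
go(.6,-.14,.2)
c=snap('wrist','w26')
overlay(c,[(.6055,-.1435,.008,.043),(.6055,-.1435,.023,.032)],(160,360,100,260),4,'w26o')
snap('top','t26');snap('side','s26')
"
```

```text
pos [ 0.6102 -0.1485  0.1844] tool d mm [ 12.2   6.4 -15.2] tooly [0.222 0.975 0.025] toolz [-0.0153  0.029  -0.9995] F [-0.1  0.1  0.7] gap 0.0854 t 28.4
```

View pics/w26o.png

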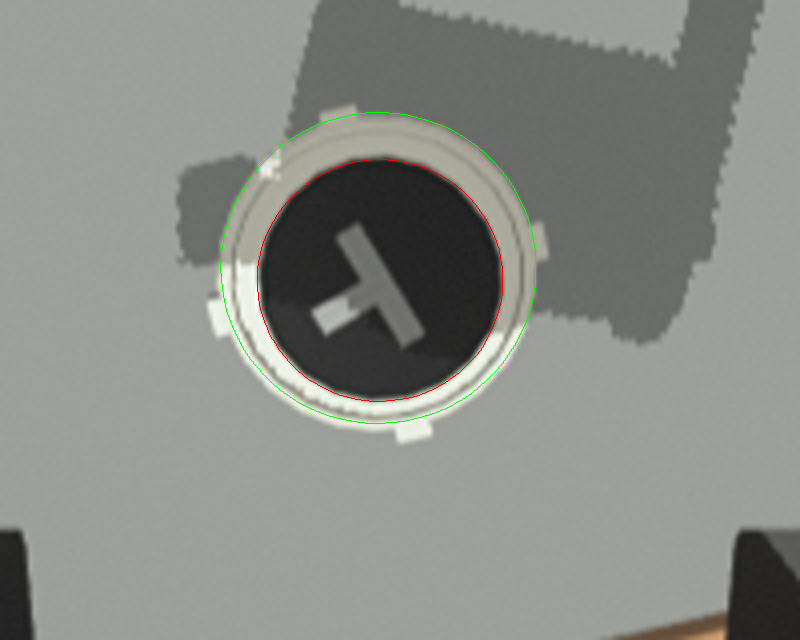

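View pics/s26.png

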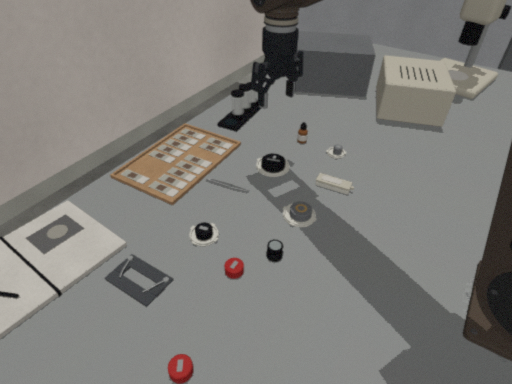

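View pics/t26.png

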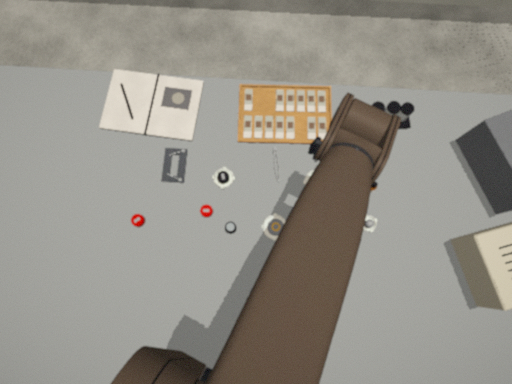

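```bash
python3 -c "
from h import *
c=pickle.load(open('s26.pkl','rb'))
a=[cv2.resize(c['img'][v-24:v+24,u-32:u+32],None,fx=6,fy=6,interpolation=cv2.INTER_CUBIC) for u,v in((204,234),(273,164),(300,213),(325,145))]
cv2.imwrite('pics/fin.png',np.vstack([np.hstack(a[:2]),np.hstack(a[2:])]))
for f,D,h,uv in(('w13',(.603,.150),.023,(254.5,195)),('w19',(.4605,-.016),.023,(255,190))):
    c=pickle.load(open(f+'.pkl','rb'));print(f,(px2w(c,uv,h)[:2]-D)*1000)
"
```

```text
w13 [ 0.436118   -0.30766801]
w19 [-0.38794235 -1.51605475]
```

View pics/fin.png

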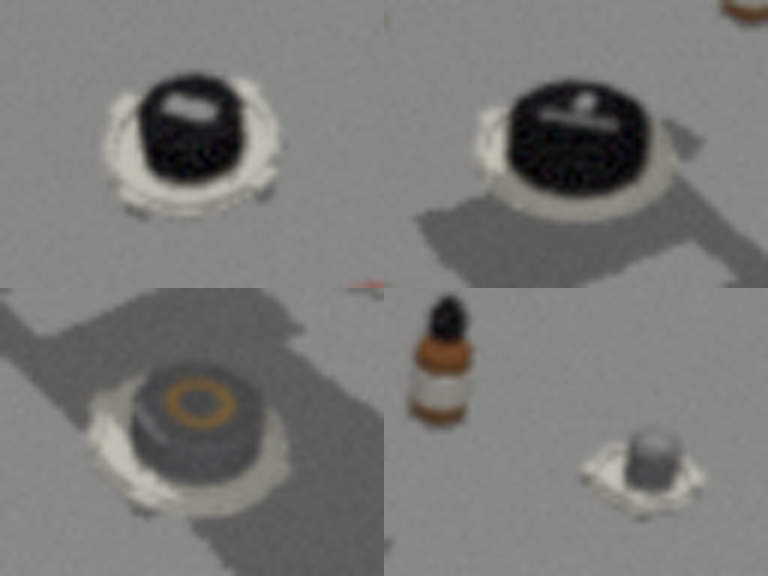

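The side view shows all four mounts upright in their own dishes, faces up and close to centred. The oil bottle is standing.

```bash
python3 -c "
from station import bot
print(bot.hand_in())"
```

```text
the job is handed in; nothing more can be done
None
```

I took the stack apart and stood all four mounts in their own dishes, polished faces up, then handed the job in at about 28.5 s on the robot's clock. The hand-in gives no verdict, so success rests on my own checks.

- **Seating:** the last side picture shows each mount flat in its dish, and the wrist pictures put each within about 2 mm of its dish's axis. The oil bottle is upright and the gripper was clear of everything.
- **Regrip of the 64 mm mount:** my first grip was too low for comfort over the dish rim. I let go on the bench and gripped it again about 5 mm higher before lifting.
- **Touch-down force:** it was clear only for the 64 mm mount. The other three were set down by height, and their force readings stayed within the noise.
- **Small disagreements:** the tool drifted up to about 0.04 rad off vertical during the run. The gap readings were 2–3 mm below the mount diameters. Neither affected the placements.

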